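# Pin the lever of a draw-off cock and shut it

### The job

The drinks dispenser's draw-off cock has been washed and put back together, but its lever still turns loose on the stem and the cock stands half open. Take the steel pin with the black head from the utensil block, put it nose first into the flared socket on the lever's hub, and lower the lever slowly until you feel the pin drop into the hidden hole of the stem. Finish with the pin pushed fully home and the lever, which now turns the stem, raised until it stops about level, so that the cock is shut; do not shift the other things on the worktop.

Things in the scene. Friction and masses are not known exactly. Their poses are not given: they have to be found in the camera images.
- lever (a joint): lever angle, rad, about the level stem: 0 = arm level towards the dispenser's front, socket straight up; it grows as the arm is lowered and the socket leans to the front. Starts 0.38 to 0.48. Unpinned it turns alone (2 N at the grip) and stays where left. The stem's hidden hole is at 0.74 to 0.95; once the pin is in it, lever and stem turn together with 0.15 rad of play (about 14 N at the grip) and the stem stops at 0 = shut.
- socket (a point): centre of the mouth of the pin socket on the lever's hub (steel hub 44 mm across, 34 mm wide). Its z axis points out of the bore, away from the stem axis, which lies 42 mm below the mouth along the bore; y is parallel to the stem axis; x points from the grip's end of the arm to the hub. Mouth 20 mm, tapering within 6 mm to the 11.4 mm bore; the stem surface lies 28 mm deep, a stiff rubber bush 64 mm deep.
- grip (a point): middle of the lever's black round grip, 18 mm thick and 64 mm long, which spins freely on its spindle, parallel to the stem and sticking out sideways at the end of a 120 mm steel arm. In the socket's axes it lies at x -120, y -75, z -42 mm. The stem axis is 165 mm above the worktop, the hub 75 mm to the right of the spout; the tank (180 mm across, 373 mm tall with its knob) stands 150 mm behind.
- pin: pin, 105 mm long: steel shank 10 mm thick and 74 mm long with a round nose, black plastic head 24 mm across and 31 mm long (flat shoulder, slightly domed top). Origin at the nose's tip, z axis from nose to head. Stands upright, 30 mm deep in one of the block's sockets. 40 to 70 g. Rests on the stem until the hole comes, drops 36 mm, then the last 8 to 10 mm need an 8 N push; home when the shoulder meets the socket's mouth.
- block: beech utensil block 64 x 150 x 40 mm, fixed, origin under its centre, y along its length; two upright 12 mm sockets at y = +38 and -38 mm. The pin stands in one, the honey dipper in the other.
- honey_dipper: turned wooden honey dipper, 140 mm tall, grooved head 34 mm across at the top, standing in the block's other socket; leave it. Origin at its foot.
- catch_dish: clear glass dish, 98 mm across, 48 mm tall, under the spout; leave it. Origin under its centre.
- soup_can: short food can, 75 mm across, 58 mm tall, left of the dispenser; leave it. Origin under its centre.
- jar: glass jar with a screw lid, 65 mm across, 82 mm tall, right of the dispenser; leave it. Origin under its centre.
- canister: olive square canister, 70 x 70 x 110 mm, at the right; leave it. Origin under its centre.

How it is judged:
By the outcome, as a careful person would: the job done as asked, in the order asked, and still so for the second after the job is handed in, with the robot touching nothing.
It also fails if it takes over 72 s, if anything falls off the work surface, if the arm or the gripper's body presses on something with over 40 N, if the wrist force passes 120 N, or if a joint passes its speed limit or range.

### The arm

A 7-joint arm with a two-finger parallel gripper is mounted at the origin on a cart in front of the work surface, level with it; the furniture and walls round the work are solid. World frame = base frame: x ahead of the robot, y to its left, z up, the work surface at z = 0. Lengths are in m, angles in rad, forces in N, time in s.
With the tool pointing down it reaches from about 0.4 to 0.85 m from the base axis. Payload 4.4 kg.
Tool frame: the origin (TCP) lies midway between the tips of the shut fingers; the grasp point (between the pads) lies r.grasp_offset behind it (r.grasp_offset is the distance from the TCP to the grasp point, in m); z points along the fingers, y is the direction in which the jaws open and shut (so a half turn about z gives the same grasp; the last joint's range is limited). The gripper opens to 94 mm and grips with 3 to 60 N. Pads are 16 mm wide; open, the fingers measure 119 mm over their backs; the gripper's body (75 mm by 177 mm) begins 78 mm behind the grasp point.
Start: joints at [1.039, 0.628, 0.038, 1.517, -0.027, 0.996, -0.02], TCP at [0.292, -0.581, 0.205] pointing down, gripper open.
Joint ranges: [-3.06, 3.06], [-0.37, 2.12], [-1.25, 1.32], [0.18, 2.47], [-1.1, 4.24], [0.23, 1.98], [-2.94, 2.94]. Speed limits (rad/s): [2.57, 2.57, 3.14, 3.14, 3.14, 3.14, 3.14].

### API

Orientations are given as a 3x3 rotation matrix whose columns are the frame's x, y, z axes.
In Python, from station import r gives the robot as it stands. The module is installed in compiled form; this text tells all that it offers.
- The arm moves only by the tool arm_command, never from a script. Its arguments are lists of equal length, an entry for each row: "fingers": the opening, from 0 (shut) to 1 (fully open); "offset": the shift along the tool's x, y, z in mm, a list of three; "dr": the turn, a rotation vector about the tool's x, y, z in degrees, a list of three. A call has 1 to 20 rows; each row is the pose to reach, as a shift and turn from the pose commanded when the call began, along the tool's axes at that moment; what a row does not reach only later rows make up. A row lasts 1/12 s, in which the tool goes at most 41.7 mm and 7.16 degrees, less where a joint would pass 70% of its speed; a pose out of reach is approached as far as the arm can. A call with a gripper value outside its range is refused whole. The fingers move at their own pace and stop on an object; "grip_force" is the grip in N (left out, the last holds). Time passes only in rows, so rows that repeat a pose let the fingers close. It gives the time, the measured TCP pose, the force and the opening at its end, in the units of the state.
- r.read_state(): the state, without advancing time (a new reading comes with each control period).
- r.capture(name): name is "side" or "top" or "wrist"; returns the picture (420x560x3 uint8, red, green, blue); there is no depth.
- r.camera_params(name): a dict with "intrinsics" (3x3 intrinsics, pixels), "R" (3x3) and "t" (3): a world point X has camera coordinates R X + t; the wrist camera has in their place "hand_eye" (4x4, takes a point from camera to tool coordinates, whose origin is the TCP and whose axes are the flange's). Camera axes: x right, y down, z forward; pixel columns grow to the right and rows downward; lengths in m; the calibration is good to about 2 mm. A picture is of the moment at which its call begins: read the wrist's pose just before it. camera_params takes no time and is no camera call.
- r.sign_off(): hands the job in, once; it reports no verdict.
Trained networks look in the newest picture that a camera, given by its name, has taken for a name from the list of things; names that differ only in an ending like _2 or _b are one class to them, and where a whole thing is asked for, a point or a joint stands for the part that bears it (a point fixed in the world has none). Each returns a list of dicts, best first, with "conf" (0 to 1); they miss things now and then, are a little off and sometimes report something else, mostly with a low value. They report only what shows in the picture. A call takes as long as a camera call.
- r.spot_in(camera, label): "rect" ([left, top, right, bottom] as shares, 0 to 1, of the picture: columns of its width, rows of its height, round what is visible of it).
The state is a dict: "time": time; "q": joint angles; "qd": joint speeds; "joint_torque": joint torques, N m; "eef_pos": TCP position; "tool_rot": TCP orientation; "force": force on the tool from outside, world axes, zero at the start; "wrist_torque": the same for the moment, N m; "finger_gap": finger opening in m.
Only numpy, scipy, OpenCV 4.12 (cv2) and the standard library are available. Lean on these libraries where they do the work, as an engineer would, in place of code of your own. Each camera call takes 0.05 s, during which the arm holds its last target.

## Working session

There is one attempt and no reset: what is moved stays moved. The work goes in short steps, Python scripts to look and compute and a tool call to move; the robot and the scene stay as the last step left them, time stands still between calls to the robot, and variables do not carry over. Pictures are saved under pics/ and viewed, and the job is handed in when it is done.

Besides the shell and the picture viewer there is one more tool, called after "Emit:" by a JSON object that holds its "api" and its "payload", one argument or row to a line. arm_command: Moves the arm, as the interface text tells. Its arguments: {"type":"object","properties":{"fingers":{"type":"array","items":{"type":"number"}},"offset":{"type":"array","items":{"type":"array","items":{"type":"number"}}},"dr":{"type":"array","items":{"type":"array","items":{"type":"number"}}},"grip_force":{"type":"number"}},"required":["fingers","offset","dr"]}

```bash
ls; mkdir -p pics; python3 - <<'E'
from station import r
import cv2,numpy as np
s=r.read_state()
for k in s: print(k,np.round(s[k],3).tolist())
print(r.grasp_offset)
for c in ["side","top","wrist"]:
    im=r.capture(c); cv2.imwrite(f"pics/{c}0.png",im[:,:,::-1])
    p=r.camera_params(c); print(c,{k:np.round(v,4).tolist() for k,v in p.items()})
    for l in ["lever","socket","grip","pin","block","honey_dipper","catch_dish","soup_can","jar","canister"]:
        d=r.spot_in(c,l)
        print(l,[( (np.array(x["rect"])*[560,420,560,420]).round(1).tolist(),round(x["conf"],2)) for x in d[:2]])
print(r.read_state()["time"])
E
```

```text
pics
time 0.0
q [1.039, 0.629, 0.038, 1.518, -0.027, 0.996, -0.02]
qd [0.001, -0.001, 0.001, -0.0, 0.001, 0.001, 0.001]
joint_torque [0.0, -54.973, 1.144, -18.664, -0.052, 0.024, 0.0]
eef_pos [0.292, -0.58, 0.205]
tool_rot [[0.893, 0.449, -0.001], [0.449, -0.893, 0.002], [0.0, -0.002, -1.0]]
force [-0.005, 0.41, -0.553]
wrist_torque [0.036, -0.071, -0.013]
finger_gap 0.094
0.0188
side {'intrinsics': [[403.8463, 0.0, 273.8726], [0.0, 403.8463, 208.7788], [0.0, 0.0, 1.0]], 'R': [[-0.8715, -0.49, 0.0181], [-0.2674, 0.4439, -0.8553], [0.4111, -0.7502, -0.5179]], 't': [0.4939, 0.3007, 0.8468]}
lever [([277.7, 176.8, 338.3, 213.9], 0.72)]
socket [([277.4, 176.1, 341.8, 214.3], 0.93), ([235.9, 317.4, 300.8, 396.3], 0.31)]
grip [([277.7, 178.5, 339.1, 214.7], 0.68)]
pin [([255.9, 331.2, 266.2, 360.9], 0.52)]
block [([234.4, 316.3, 298.4, 395.6], 0.77), ([277.2, 176.1, 337.8, 211.1], 0.34)]
honey_dipper [([269.3, 290.3, 288.2, 335.4], 0.88)]
catch_dish [([253.0, 232.8, 287.6, 263.7], 0.97)]
soup_can [([164.2, 282.5, 204.1, 321.1], 0.92)]
jar [([265.1, 169.5, 279.3, 191.8], 0.46)]
canister [([
[... 355 characters left out ...]
197.3, 339.0, 245.9], 0.78)]
pin []
block [([168.8, 251.7, 214.6, 276.1], 0.97)]
honey_dipper [([191.2, 258.0, 195.7, 265.8], 0.47)]
catch_dish [([260.7, 204.9, 293.0, 224.2], 0.62)]
soup_can [([180.9, 182.6, 209.9, 206.5], 0.79)]
jar [([357.3, 146.1, 379.5, 172.4], 0.66), ([168.4, 257.1, 175.0, 267.1], 0.54)]
canister [([374.9, 187.8, 407.9, 218.2], 0.56)]
wrist {'intrinsics': [[335.3035, 0.0, 281.9578], [0.0, 335.3035, 206.0039], [0.0, 0.0, 1.0]], 'hand_eye': [[-0.0, -0.9677, -0.2523, 0.074], [1.0, -0.0004, 0.0012, 0.0002], [-0.0013, -0.2523, 0.9677, -0.1785], [0.0, 0.0, 0.0, 1.0]]}
lever []
socket []
grip []
pin []
block []
honey_dipper []
catch_dish []
soup_can []
jar []
canister []
1.65
```

View pics/side0.png

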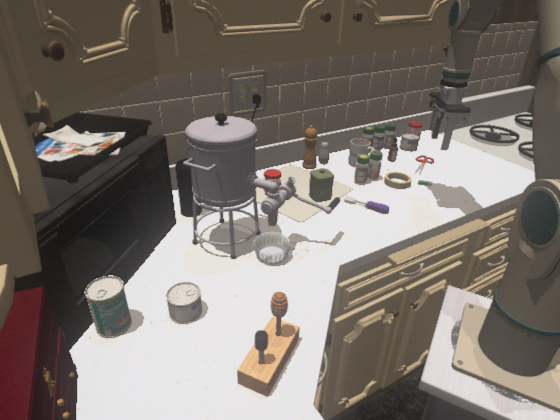

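View pics/top0.png

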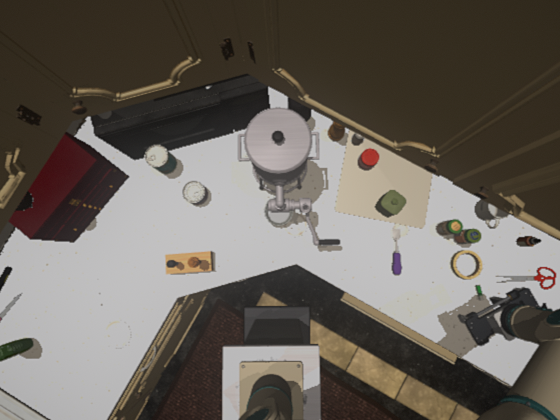

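```bash
python3 - <<'E'
import cv2
a=cv2.imread('pics/side0.png'); t=cv2.imread('pics/top0.png')
cv2.imwrite('pics/a1.png',cv2.resize(a[150:290,220:400],None,fx=4,fy=4,interpolation=cv2.INTER_CUBIC))
cv2.imwrite('pics/a2.png',cv2.resize(a[280:400,200:320],None,fx=5,fy=5,interpolation=cv2.INTER_CUBIC))
cv2.imwrite('pics/t1.png',cv2.resize(t[140:290,155:355],None,fx=4,fy=4,interpolation=cv2.INTER_CUBIC))
E
```

```text
(no output)
```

View pics/a1.png

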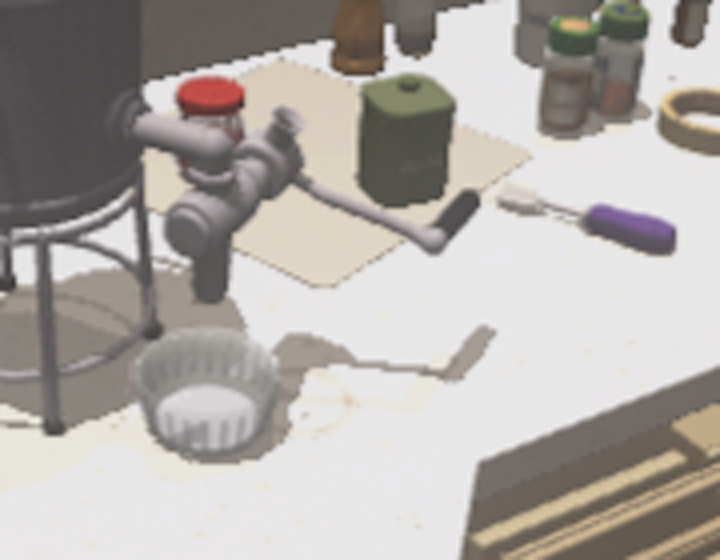

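View pics/a2.png

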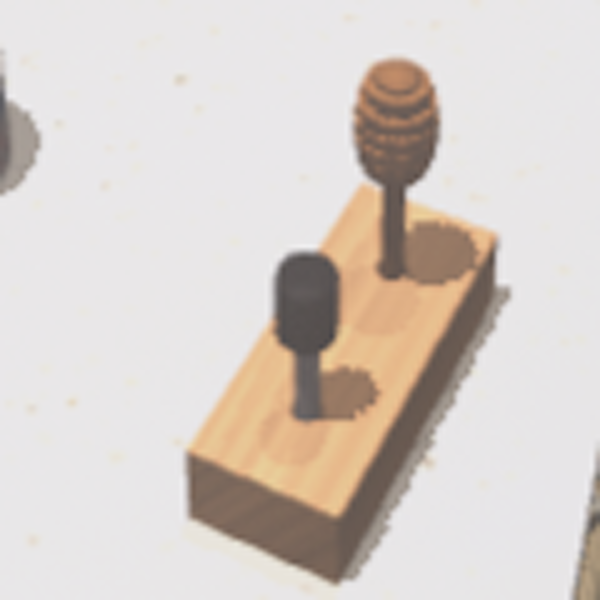

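View pics/t1.png

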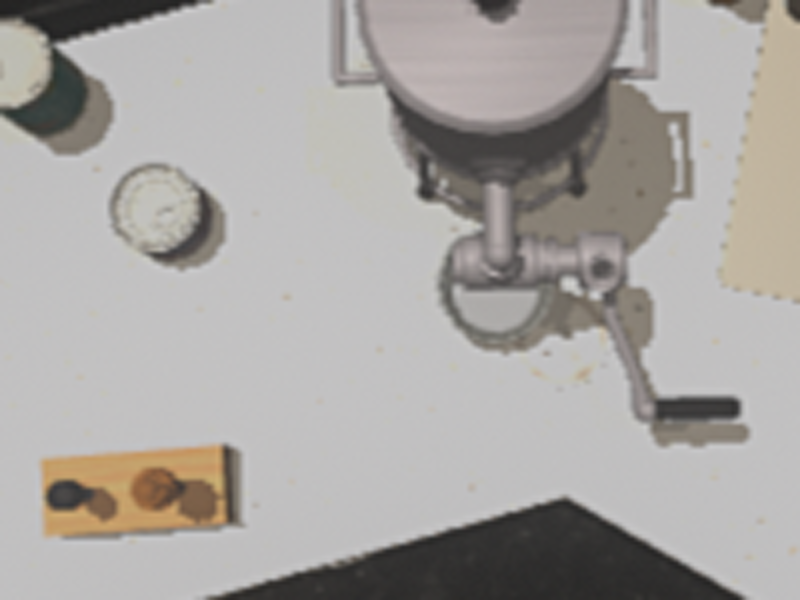

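```bash
cat > h.py <<'E'
from station import r
import cv2,numpy as np
def P(c):
    p=r.camera_params(c)
    if c!="wrist": return p["intrinsics"]@np.c_[p["R"],p["t"]]
    s=r.read_state(); T=np.eye(4);T[:3,:3]=s["tool_rot"];T[:3,3]=s["eef_pos"]
    M=np.linalg.inv(T@p["hand_eye"]); return p["intrinsics"]@M[:3]
def tri(*obs):
    A=[]
    for c,u,v in obs:
        p=P(c) if isinstance(c,str) else c; A+=[u*p[2]-p[0],v*p[2]-p[1]]
    A=np.array(A); X=np.linalg.lstsq(A[:,:3],-A[:,3],rcond=None)[0]
    res=[]
    for c,u,v in obs:
        p=P(c) if isinstance(c,str) else c; q=p@np.r_[X,1]; res+=[(q[:2]/q[2]-[u,v]).round(1).tolist()]
    return X.round(4),res
def atz(c,u,v,z):
    p=P(c) if isinstance(c,str) else c; A=np.array([u*p[2]-p[0],v*p[2]-p[1]])
    return np.linalg.solve(A[:,:2],-A[:,3]-A[:,2]*z).round(4)
def proj(c,X):
    p=P(c) if isinstance(c,str) else c; q=p@np.r_[X,1]; return (q[:2]/q[2]).round(1)
E
python3 - <<'E'
from h import *
S=lambda u,v,k=4,o=(220,150):("side",u/k+o[0],v/k+o[1])
T=lambda u,v:("top",u/4+155,v/4+140)
S2=lambda u,v:S(u,v,5,(200,280))
print("pinhead",tri(S2(307,265),T(67,494)), atz(*T(66,494),.112))
print("pinbase side z.04",atz(*S2(307,415),.04))
print("dipper base",atz(*S2(392,273),.04),"top",tri(S2(398,75),T(155,489)))
print("block corners side",[atz(*S2(*c),.04) for c in [(188,456),(362,186),(498,235),(342,517)]])
print("block corners top",[atz(*T(*c),.04) for c in [(42,460),(225,446),(229,524),(45,536)]])
print("socket",tri(S(287,117),T(602,265)))
print("grip mid",tri(S(459,220),T(697,408)))
print("grip right end",tri(S(472,200),T(738,408)), "left",tri(S(435,240),T(645,410)))
print("hub",tri(S(277,155),T(603,268)))
print("cock left end",tri(S(187,230),T(455,260)))
E
```

```text
pinhead (array([0.4235, 0.3018, 0.1104]), [[0.9, 0.1], [-0.3, -0.6]]) [0.4217 0.3012]
pinbase side z.04 [0.4199 0.3109]
dipper base [0.4251 0.2345] top (array([0.4274, 0.226 , 0.1402]), [[1.1, 0.2], [-0.3, -0.7]])
block corners side [array([0.4488, 0.3485]), array([0.4591, 0.1994]), array([0.3966, 0.1945]), array([0.3866, 0.342 ])]
block corners top [array([0.4484, 0.3433]), array([0.4582, 0.1916]), array([0.3945, 0.1877]), array([0.3864, 0.3393])]
socket (array([ 0.5826, -0.1145,  0.2016]), [[-0.5, -0.1], [0.2, 0.5]])
grip mid (array([ 0.4816, -0.1901,  0.1148]), [[-0.2, -0.0], [0.1, 0.2]])
grip right end (array([ 0.4828, -0.2212,  0.1151]), [[0.3, 0.0], [-0.1, -0.3]]) left (array([ 0.4817, -0.149 ,  0.1198]), [[0.2, 0.0], [-0.1, -0.2]])
hub (array([ 0.5867, -0.1158,  0.1709]), [[0.4, 0.1], [-0.2, -0.4]])
cock left end (array([ 0.5937, -0.0054,  0.167 ]), [[-0.0, -0.0], [0.0, 0.0]])
```

```bash
cat >> h.py <<'E'
from scipy.spatial.transform import Rotation as Ro
def Rt(th=0,yaw=0):
    # jaws (tool y) ahead, tool z tilted ahead by th from straight down; then yaw about world z
    z=np.array([np.sin(th),0,-np.cos(th)]); x=np.array([0,1.,0]); y=np.cross(z,x)
    return Ro.from_euler('z',yaw).as_matrix()@np.c_[x,y,z]
def go(pos,R):
    s=r.read_state(); R0=np.array(s["tool_rot"])
    o=R0.T@(np.array(pos)-s["eef_pos"])*1000; d=np.degrees(Ro.from_matrix(R0.T@R).as_rotvec())
    print("offset",o.round(1).tolist(),"dr",d.round(2).tolist()); return o,d
E
python3 - <<'E'
from h import *
go([.48,-.22,.33],Rt()); 
E
```

```text
offset [330.0, -237.9, -124.5] dr [0.0, -0.0, -63.31]
```

Emit:
{"api": "arm_command", "payload": {
  "fingers": [0.6, 0.6, 0.6, 0.6, 0.6, 0.6, 0.6, 0.6, 0.6, 0.6, 0.6, 0.6, 0.6],
  "offset": [
    [0, 0, -40],
    [0, 0, -80],
    [330, -238, -125],
    [330, -238, -125],
    [330, -238, -125],
    [330, -238, -125],
    [330, -238, -125],
    [330, -238, -125],
    [330, -238, -125],
    [330, -238, -125],
    [330, -238, -125],
    [330, -238, -125],
    [330, -238, -125]
  ],
  "dr": [
    [0, 0, 0],
    [0, 0, -6],
    [0, 0, -63.3],
    [0, 0, -63.3],
    [0, 0, -63.3],
    [0, 0, -63.3],
    [0, 0, -63.3],
    [0, 0, -63.3],
    [0, 0, -63.3],
    [0, 0, -63.3],
    [0, 0, -63.3],
    [0, 0, -63.3],
    [0, 0, -63.3]
  ],
  "grip_force": 20
}}

```text
time: 2.73
eef_pos: [0.4841, -0.2115, 0.3319]
tool_rot: [[-0.012, 1.0, 0.005], [1.0, 0.011, 0.004], [0.004, 0.005, -1.0]]
force: [1.0, -0.6, 0.8]
finger_gap: 0.0563
```

```bash
python3 - <<'E'
from h import *
s=r.read_state(); print(s["time"],s["eef_pos"],np.round(s["qd"],2))
np.save("P1.npy",P("wrist"))
im=r.capture("wrist"); cv2.imwrite("pics/w1.png",im[:,:,::-1])
go([.4197,.306,.30],Rt(0,.069))
E
```

```text
2.7333 [ 0.48409021 -0.21150895  0.33188364] [0.06 0.01 0.09 0.01 0.05 0.   0.09]
offset [522.1, -58.5, 31.7] dr [0.14, -0.06, -3.52]
```

View pics/w1.png

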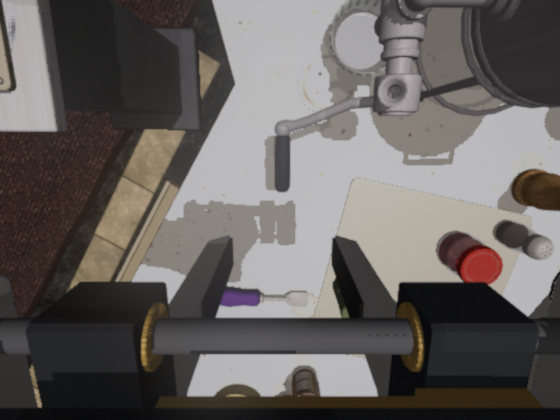

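```bash
python3 - <<'E'
from h import *
W=np.load("P1.npy")
im=cv2.imread("pics/w1.png"); cv2.imwrite("pics/w1c.png",cv2.resize(im[0:200,250:450],None,fx=3,fy=3,interpolation=cv2.INTER_CUBIC))
S=lambda u,v,k=4,o=(220,150):("side",u/k+o[0],v/k+o[1])
T=lambda u,v:("top",u/4+155,v/4+140)
w=lambda u,v:(W,u,v)
print("socket",tri(w(396,92),S(287,117),T(602,265)),tri(w(396,92),S(287,117)))
print(atz(W,396,92,.203),atz(*T(602,265),.203),atz(*S(287,117),.203))
print("grip",tri(w(282,163),S(459,220),T(697,408)))
print(atz(W,282,163,.115),atz(*T(697,408),.115),atz(*S(459,220),.115))
print("ends",atz(W,282,190,.115),atz(W,283,128,.115))
E
```

```text
socket (array([ 0.5831, -0.1144,  0.2019]), [[-1.6, 0.0], [-0.7, -0.2], [0.2, 0.3]]) (array([ 0.5827, -0.1147,  0.2019]), [[-2.2, 0.4], [-0.5, -0.2]])
[ 0.5842 -0.1145] [ 0.5839 -0.1138] [ 0.58   -0.1123]
grip (array([ 0.4828, -0.1897,  0.1147]), [[-2.7, 0.9], [-0.7, -0.0], [-0.1, -0.2]])
[ 0.486  -0.1885] [ 0.4823 -0.1898] [ 0.4809 -0.19  ]
ends [ 0.4864 -0.221 ] [ 0.4867 -0.1483]
```

View pics/w1c.png

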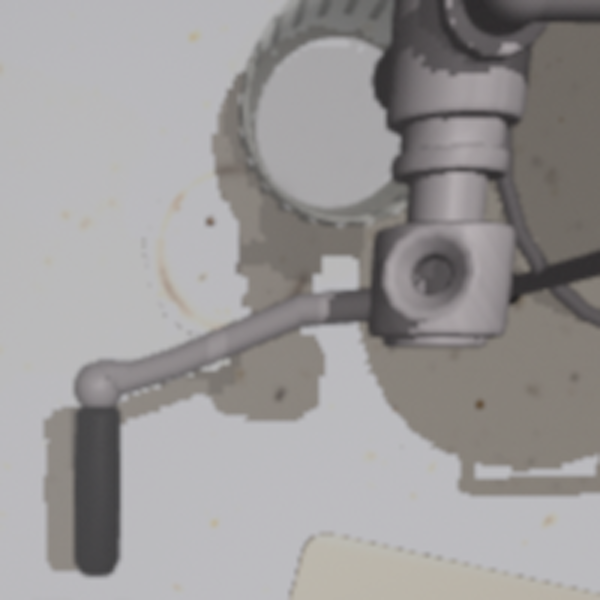

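Emit:
{"api": "arm_command", "payload": {
  "fingers": [0.5, 0.5, 0.5, 0.5, 0.5, 0.5, 0.5, 0.5, 0.5, 0.5, 0.5, 0.5, 0.5, 0.5, 0.5],
  "offset": [
    [522, -58, 32],
    [522, -58, 32],
    [522, -58, 32],
    [522, -58, 32],
    [522, -58, 32],
    [522, -58, 32],
    [522, -58, 32],
    [522, -58, 32],
    [522, -58, 32],
    [522, -58, 32],
    [522, -58, 32],
    [522, -58, 32],
    [522, -58, 32],
    [522, -58, 32],
    [522, -58, 32]
  ],
  "dr": [
    [0, 0, -3.5],
    [0, 0, -3.5],
    [0, 0, -3.5],
    [0, 0, -3.5],
    [0, 0, -3.5],
    [0, 0, -3.5],
    [0, 0, -3.5],
    [0, 0, -3.5],
    [0, 0, -3.5],
    [0, 0, -3.5],
    [0, 0, -3.5],
    [0, 0, -3.5],
    [0, 0, -3.5],
    [0, 0, -3.5],
    [0, 0, -3.5]
  ]
}}

```text
time: 4.03
eef_pos: [0.4221, 0.3022, 0.298]
tool_rot: [[-0.062, 0.998, -0.001], [0.998, 0.062, -0.001], [-0.001, -0.001, -1.0]]
force: [0.3, -0.6, -1.1]
finger_gap: 0.047
```

```bash
python3 - <<'E'
from h import *
s=r.read_state(); print(s["time"],s["eef_pos"],np.round(s["qd"],2))
np.save("P2.npy",P("wrist"))
im=r.capture("wrist"); cv2.imwrite("pics/w2.png",im[:,:,::-1])
E
```

```text
4.0333 [0.42212111 0.30218602 0.29797886] [ 0.04 -0.02  0.03  0.02  0.01  0.01  0.  ]
```

View pics/w2.png

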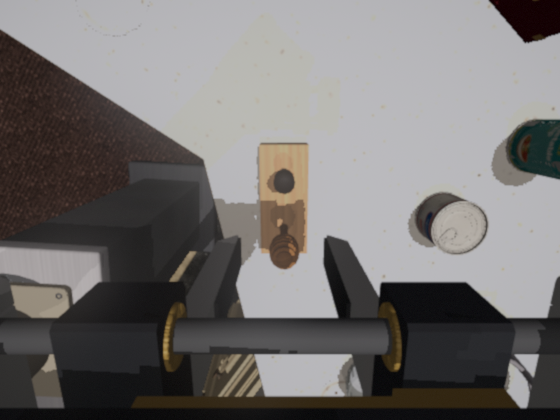

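```bash
python3 - <<'E'
from h import *
W=np.load("P2.npy")
print(atz(W,284,181,.114),proj(W,[.4197,.306,.114]),"corners",atz(W,260,143,.04),atz(W,308,143,.04),atz(W,308,252,.04))
im=cv2.imread("pics/w2.png"); cv2.imwrite("pics/w2c.png",cv2.resize(im[130:280,230:340],None,fx=4,fy=4,interpolation=cv2.INTER_CUBIC))
E
```

```text
[0.4249 0.3088] [279.1 183.3] corners [0.3924 0.3426] [0.4538 0.3465] [0.4661 0.197 ]
```

View pics/w2c.png

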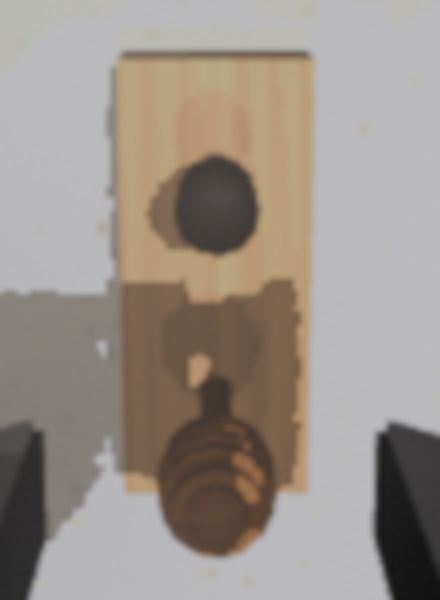

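```bash
python3 - <<'E'
from h import *
go([.4215,.306,.083],Rt(0,.069))
E
```

```text
offset [5.8, -0.8, 215.0] dr [-0.02, 0.1, -0.53]
```

Emit:
{"api": "arm_command", "payload": {
  "fingers": [0.5, 0.5, 0.5, 0.5],
  "offset": [
    [0, 0, 40],
    [0, 0, 80],
    [0, 0, 110],
    [0, 0, 110]
  ],
  "dr": [
    [0, 0, 0],
    [0, 0, 0],
    [0, 0, 0],
    [0, 0, 0]
  ]
}}

```text
time: 4.42
eef_pos: [0.4203, 0.2962, 0.1836]
tool_rot: [[-0.057, 0.998, -0.008], [0.998, 0.057, -0.008], [-0.008, -0.008, -1.0]]
force: [0.2, -0.2, 0.2]
finger_gap: 0.0469
```

```bash
python3 - <<'E'
from h import *
go([.4215,.306,.083],Rt(0,.069)); print(r.read_state()["qd"].round(2))
W=P("wrist");im=r.capture("wrist"); cv2.imwrite("pics/w3.png",im[:,:,::-1]); np.save("P3.npy",W)
E
```

```text
offset [10.5, 2.6, 100.5] dr [-0.47, 0.44, -0.68]
[ 0.01 -0.07 -0.04 -0.1  -0.04  0.1   0.04]
```

View pics/w3.png

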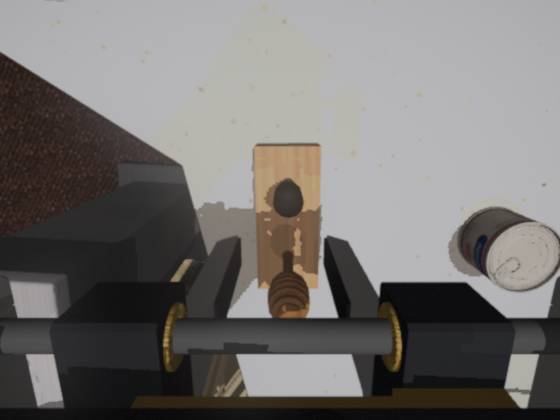

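```bash
python3 - <<'E'
from h import *
W=np.load("P3.npy"); print(atz(W,288,197,.114))
s=r.read_state(); print(s["eef_pos"].round(4)); go([.422,.306,.15],Rt(0,.069))
E
```

```text
[0.4245 0.3112]
[0.4216 0.2982 0.1865]
offset [7.9, 1.0, 36.5] dr [-0.26, 0.27, -0.65]
```

Emit:
{"api": "arm_command", "payload": {
  "fingers": [0.5, 0.5, 0.5, 0.5, 0.5],
  "offset": [
    [10, 3, 5],
    [10, 3, 20],
    [10, 3, 33],
    [10, 3, 33],
    [10, 3, 33]
  ],
  "dr": [
    [-0.5, 0.4, -0.7],
    [-0.5, 0.4, -0.7],
    [-0.5, 0.4, -0.7],
    [-0.5, 0.4, -0.7],
    [-0.5, 0.4, -0.7]
  ]
}}

```text
time: 4.88
eef_pos: [0.4256, 0.3131, 0.157]
tool_rot: [[-0.073, 0.997, 0.011], [0.997, 0.073, 0.009], [0.008, 0.011, -1.0]]
force: [0.1, -0.0, -0.1]
finger_gap: 0.0468
```

```bash
python3 - <<'E'
from h import *
go([.422,.306,.083],Rt(0,.069)); print(r.read_state()["qd"].round(2))
W=P("wrist");im=r.capture("wrist"); cv2.imwrite("pics/w4.png",im[:,:,::-1]); np.save("P4.npy",W)
E
```

```text
offset [-7.4, -4.9, 73.9] dr [0.64, -0.48, 0.22]
[ 0.   -0.01 -0.01 -0.01 -0.   -0.   -0.  ]
```

View pics/w4.png

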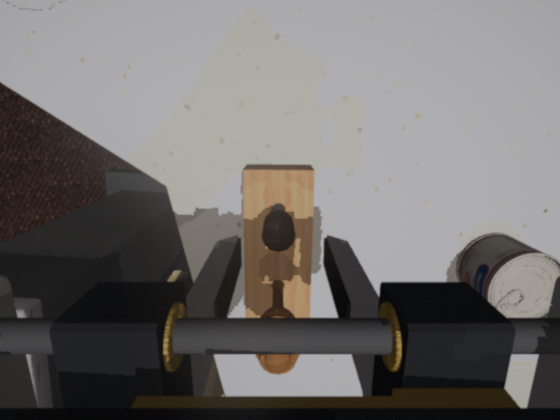

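```bash
python3 - <<'E'
from h import *
W=np.load("P4.npy"); print(atz(W,278,217,.114),atz(W,277,230,.113))
s=r.read_state();print(s["eef_pos"]); print(proj(W,[.422,.306,.1]))
go([.422,.307,.083],Rt(0,.069)); 
E
```

```text
[0.4238 0.3207] [0.4238 0.3109]
[0.42566155 0.31325352 0.15723564]
[274.2 230.6]
offset [-6.6, -5.0, 74.1] dr [0.67, -0.5, 0.22]
```

Emit:
{"api": "arm_command", "payload": {
  "fingers": [0.5, 0.5, 0.5, 0.5, 0.5, 0.5, 0.5, 0.5, 0.5, 0.5, 0.2, 0.2, 0.2, 0.2, 0.2, 0.2],
  "offset": [
    [-5.5, -4.5, 2],
    [-5.5, -4.5, 5],
    [-5.5, -4.5, 10],
    [-5.5, -4.5, 30],
    [-5.5, -4.5, 50],
    [-5.5, -4.5, 68],
    [-5.5, -4.5, 74],
    [-5.5, -4.5, 74],
    [-5.5, -4.5, 74],
    [-5.5, -4.5, 74],
    [-5.5, -4.5, 74],
    [-5.5, -4.5, 74],
    [-5.5, -4.5, 74],
    [-5.5, -4.5, 74],
    [-5.5, -4.5, 74],
    [-5.5, -4.5, 74]
  ],
  "dr": [
    [0.7, -0.5, 0.2],
    [0.7, -0.5, 0.2],
    [0.7, -0.5, 0.2],
    [0.7, -0.5, 0.2],
    [0.7, -0.5, 0.2],
    [0.7, -0.5, 0.2],
    [0.7, -0.5, 0.2],
    [0.7, -0.5, 0.2],
    [0.7, -0.5, 0.2],
    [0.7, -0.5, 0.2],
    [0.7, -0.5, 0.2],
    [0.7, -0.5, 0.2],
    [0.7, -0.5, 0.2],
    [0.7, -0.5, 0.2],
    [0.7, -0.5, 0.2],
    [0.7, -0.5, 0.2]
  ],
  "grip_force": 15
}}

```text
time: 6.27
eef_pos: [0.4216, 0.3073, 0.0818]
tool_rot: [[-0.069, 0.998, -0.002], [0.998, 0.069, -0.001], [-0.001, -0.002, -1.0]]
force: [0.8, 0.1, 1.4]
finger_gap: 0.024
```

```bash
python3 - <<'E'
from h import *
s=r.read_state();print(s["eef_pos"],s["finger_gap"],s["force"],s["tool_rot"].round(3).tolist())
im=r.capture("wrist"); cv2.imwrite("pics/w5.png",im[:,:,::-1])
im=r.capture("side"); cv2.imwrite("pics/s5.png",cv2.resize(im[220:420,140:400,::-1],None,fx=3,fy=3))
E
```

```text
[0.42160021 0.30728114 0.08177946] 0.024004599896825476 [0.83095493 0.08908232 1.35627638] [[-0.069, 0.998, -0.002], [0.998, 0.069, -0.001], [-0.001, -0.002, -1.0]]
```

View pics/w5.png

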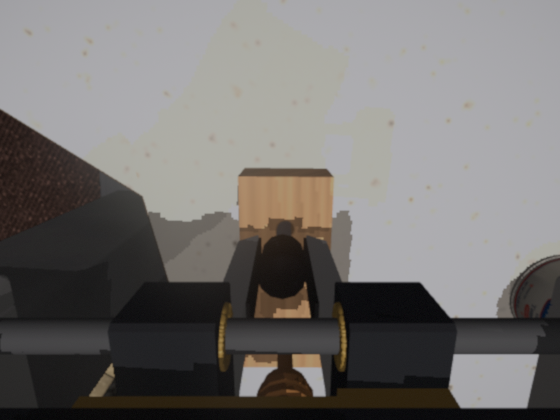

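View pics/s5.png

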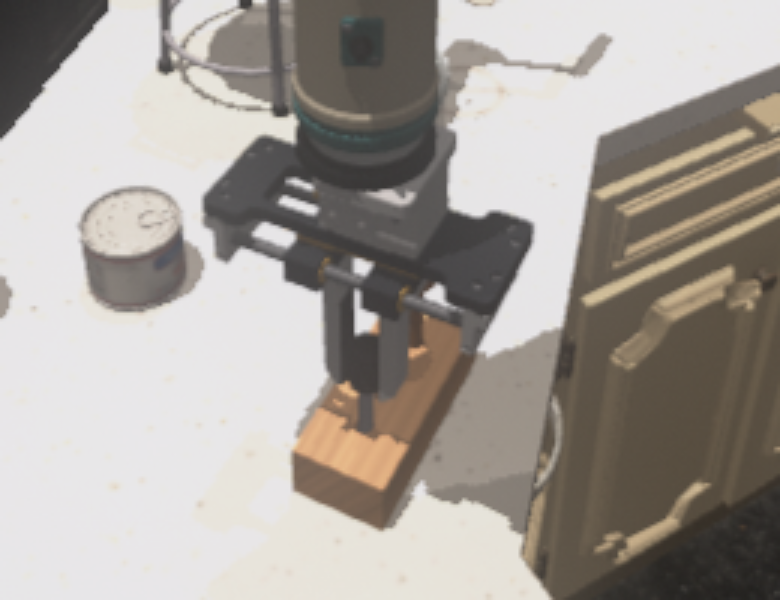

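Emit:
{"api": "arm_command", "payload": {
  "fingers": [0.2, 0.2, 0.2, 0.2, 0.2, 0.2, 0.2, 0.2],
  "offset": [
    [0, 0, -8],
    [0, 0, -24],
    [0, 0, -48],
    [0, 0, -80],
    [0, 0, -115],
    [0, 0, -150],
    [0, 0, -180],
    [0, 0, -180]
  ],
  "dr": [
    [0, 0, 0],
    [0, 0, 0],
    [0, 0, 0],
    [0, 0, 0],
    [0, 0, 0],
    [0, 0, 0],
    [0, 0, 0],
    [0, 0, 0]
  ]
}}

```text
time: 7.03
eef_pos: [0.4231, 0.3101, 0.2674]
tool_rot: [[-0.07, 0.998, 0.004], [0.998, 0.07, 0.004], [0.004, 0.004, -1.0]]
force: [0.2, 0.4, 0.9]
finger_gap: 0.0238
```

```bash
python3 - <<'E'
from h import *
W=np.load("P1.npy")
# geometry estimate of dispenser
for th in (.38,.43,.48):
    print(th, "grip x from stem",-.12*np.cos(th),"z",.165-.12*np.sin(th))
go([.45,-0.05,.36],Rt(0.43,0))
E
```

```text
0.38 grip x from stem -0.11143975626918122 z 0.1204895436704421
0.43 grip x from stem -0.1090758899609862 z 0.11497550370849471
0.48 grip x from stem -0.10643939073351409 z 0.10958649893502206
offset [-360.7, 2.0, -94.0] dr [-24.38, -1.09, 3.89]
```

```bash
python3 - <<'E'
import cv2,numpy as np
a=cv2.imread('pics/side0.png'); t=cv2.imread('pics/top0.png')
A=cv2.resize(a[165:220,270:345],None,fx=8,fy=8,interpolation=cv2.INTER_CUBIC)
B=cv2.resize(t[190:250,290:345],None,fx=8,fy=8,interpolation=cv2.INTER_CUBIC)
cv2.imwrite('pics/z1.png',A);cv2.imwrite('pics/z2.png',B)
E
```

```text
(no output)
```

View pics/z1.png

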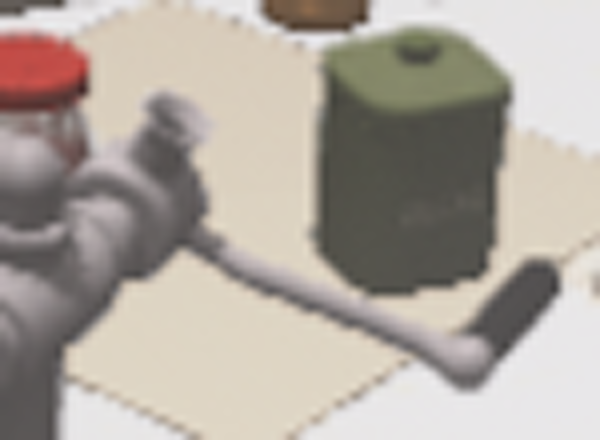

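View pics/z2.png

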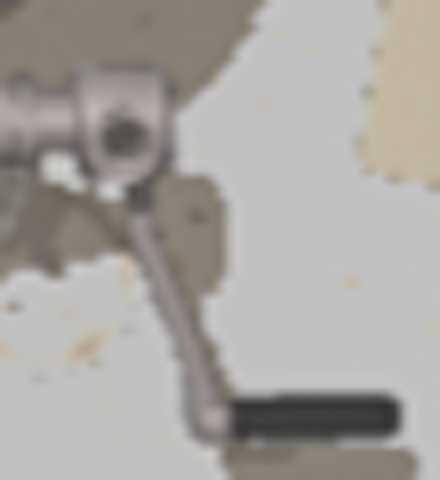

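```bash
cat > fit.py <<'E'
from h import *
from scipy.optimize import least_squares
W=np.load("P1.npy")
PS={"s":P("side"),"t":P("top"),"w":W}
def pts(p):
    sx,sy,yaw,th=p[:4]
    C=np.array([sx,sy,.165]); Rz=Ro.from_euler('z',yaw).as_matrix()
    X=Rz@[np.cos(th),0,np.sin(th)]; Y=Rz@[0,1,0]; Z=Rz@[-np.sin(th),0,np.cos(th)]
    M=C+.042*Z
    f=lambda a,b,c:M+X*a/1e3+Y*b/1e3+Z*c/1e3
    return dict(mouth=M,grip=f(-120,-75,-42),far=f(-120,-107,-42),near=f(-120,-43,-42),hubr=f(0,-17,-42))
obs=[("s","mouth",292.5,179.6),("t","mouth",305.5,207.6),("w","mouth",392.5,90.8),
("s","far",337.9,199.0),("t","far",339.7,242),("w","far",282.5,188),
]
def res(p,full=True):
    d=pts(p); o=[]
    bias=dict(s=p[4:6],t=p[6:8],w=p[8:10])
    for c,k,u,v in obs: o+=list(proj(PS[c],d[k])-[u,v]+bias[c])
    return np.r_[o,np.array(p[4:])/1.2]
if __name__=="__main__":
    s=least_squares(res,np.r_[.585,-.114,0,.43,np.zeros(6)],diff_step=1e-3)
    p=s.x; print(p.round(4)); print(res(p)[:12].round(1).reshape(-1,2).tolist())
    print({k:v.round(4).tolist() for k,v in pts(p).items()})
E
sed -i 's/return (q\[:2\]\/q\[2\]).round(1)/return q[:2]\/q[2]/' h.py
python3 fit.py
```

```text
[ 0.5974 -0.1139 -0.0152  0.4122  0.5545  0.1016  0.3352  0.5648  0.5016
 -0.3759]
[[-0.1, -0.7], [0.3, 0.3], [0.1, -0.2], [-0.3, 0.6], [-0.6, -0.7], [-0.5, 0.5]]
{'mouth': [0.5806, -0.1137, 0.2035], 'grip': [0.4863, -0.1873, 0.1169], 'far': [0.4858, -0.2193, 0.1169], 'near': [0.4868, -0.1553, 0.1169], 'hubr': [0.5971, -0.1309, 0.165]}
```

```bash
python3 - <<'E'
from h import *
M=np.array([.5806,-.1137,.2035]); th=.412; R=Rt(th,-.015); Z=-R[:,2]
print(r.read_state()["eef_pos"],Z)
go(M+Z*(.072+.06),R); 
E
```

```text
[0.4231388  0.3100682  0.26736363] [-0.40039772  0.00600642  0.91632177]
offset [-429.0, 75.1, -58.4] dr [-23.35, -1.23, 4.75]
```

Emit:
{"api": "arm_command", "payload": {
  "fingers": [0.2, 0.2, 0.2, 0.2, 0.2, 0.2, 0.2, 0.2, 0.2, 0.2, 0.2, 0.2, 0.2, 0.2, 0.2, 0.2, 0.2, 0.2],
  "offset": [
    [0, 0, -30],
    [-40, 0, -58],
    [-80, 7, -58],
    [-115, 14, -58],
    [-150, 21, -58],
    [-185, 28, -58],
    [-220, 35, -58],
    [-255, 42, -58],
    [-290, 49, -58],
    [-325, 56, -58],
    [-360, 63, -58],
    [-390, 69, -58],
    [-415, 73, -58],
    [-429, 75, -58],
    [-429, 75, -58],
    [-429, 75, -58],
    [-429, 75, -58],
    [-429, 75, -58]
  ],
  "dr": [
    [0, 0, 0],
    [0, 0, 0],
    [-2, 0, 0],
    [-4, 0, 0.5],
    [-6, 0, 1],
    [-8, 0, 1.5],
    [-10, -0.5, 2],
    [-12, -0.5, 2.5],
    [-14, -0.5, 3],
    [-16, -1, 3.5],
    [-18, -1, 4],
    [-20, -1, 4.5],
    [-22, -1.2, 4.8],
    [-23.3, -1.2, 4.8],
    [-23.3, -1.2, 4.8],
    [-23.3, -1.2, 4.8],
    [-23.3, -1.2, 4.8],
    [-23.3, -1.2, 4.8]
  ]
}}

```text
time: 8.53
eef_pos: [0.5265, -0.1134, 0.3199]
tool_rot: [[0.013, 0.92, 0.392], [1.0, -0.01, -0.01], [-0.005, 0.392, -0.92]]
force: [-0.2, 0.1, -0.2]
finger_gap: 0.0236
```

```bash
python3 - <<'E'
from h import *
M=np.array([.5806,-.1137,.2035]); th=.412; R=Rt(th,-.015); Z=-R[:,2]
s=r.read_state();print(s["time"],s["eef_pos"],s["finger_gap"],s["qd"].round(2))
go(M+Z*(.072+.06),R); 
W=P("wrist");np.save("P6.npy",W)
for c in ("wrist","side","top"):
    im=r.capture(c)[:,:,::-1]; cv2.imwrite(f"pics/{c}6.png",im)
    if c=="side": cv2.imwrite("pics/s6.png",cv2.resize(im[100:230,220:370],None,fx=5,fy=4.6,interpolation=cv2.INTER_CUBIC))
    if c=="top": cv2.imwrite("pics/t6.png",cv2.resize(im[180:260,260:350],None,fx=7,fy=7,interpolation=cv2.INTER_CUBIC))
E
```

```text
8.5333 [ 0.52646038 -0.11341848  0.31993151] 0.023605333036262558 [-0.  0.  0. -0. -0. -0.  0.]
offset [0.5, 3.0, -3.7] dr [-0.5, 0.24, 0.21]
```

View pics/wrist6.png

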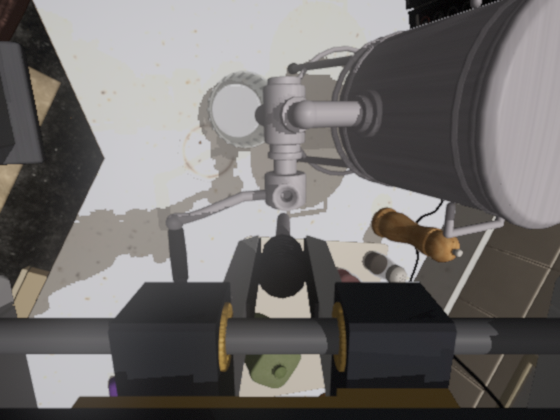

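View pics/s6.png

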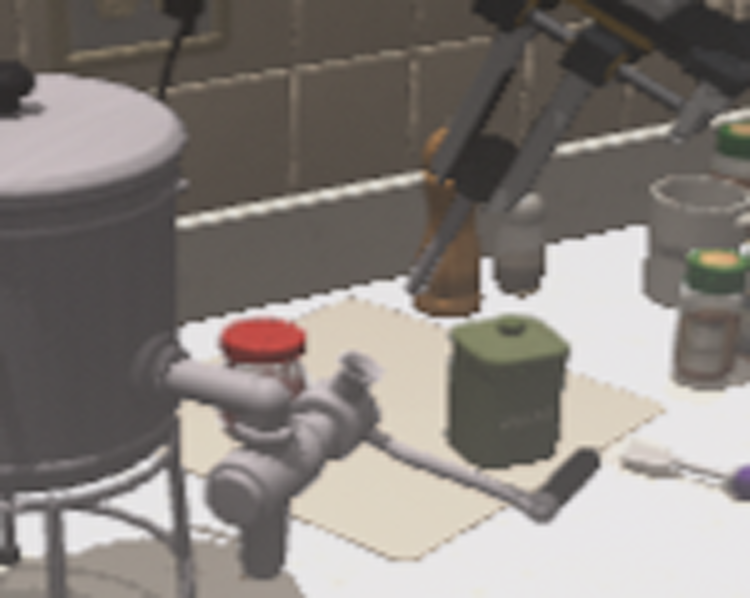

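View pics/t6.png

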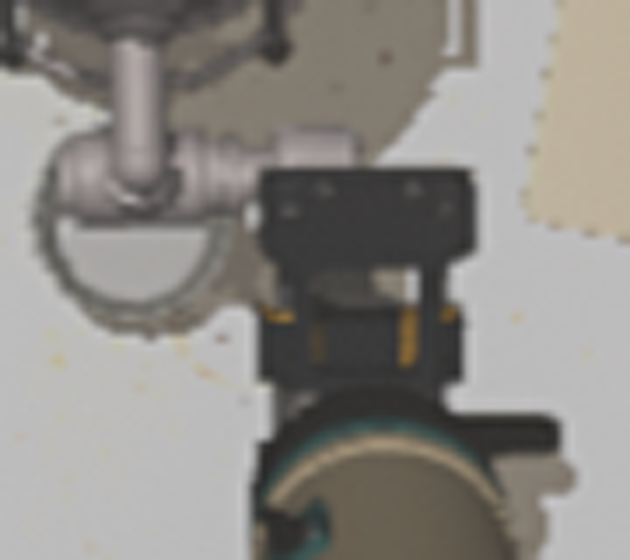

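```bash
python3 - <<'E'
from h import *
W=np.load("P6.npy"); S=P("side")
s=r.read_state(); R=s["tool_rot"]; t=s["eef_pos"]
n=t+R[:,2]*.072; hd=t-R[:,2]*.0175
for nm,c in (("w",W),("s",S)): print(nm,"nose",proj(c,n),"head ctr",proj(c,hd), "mouth",proj(c,[.5806,-.1137,.2035]))
im=cv2.imread("pics/wrist6.png"); cv2.imwrite("pics/w6c.png",cv2.resize(im[150:310,210:360],None,fx=5,fy=3.7,interpolation=cv2.INTER_CUBIC))
im=cv2.imread("pics/side6.png"); cv2.imwrite("pics/s6c.png",cv2.resize(im[105:195,280:355],None,fx=8,fy=6.5,interpolation=cv2.INTER_CUBIC))
E
```

```text
w nose [281.25127742 216.42102144] head ctr [280.91021271 265.15916582] mouth [285.51249586 197.76120826]
s nose [301.78371874 163.42534582] head ctr [316.60250054 135.55358296] mouth [291.80637686 178.82955788]
```

View pics/w6c.png

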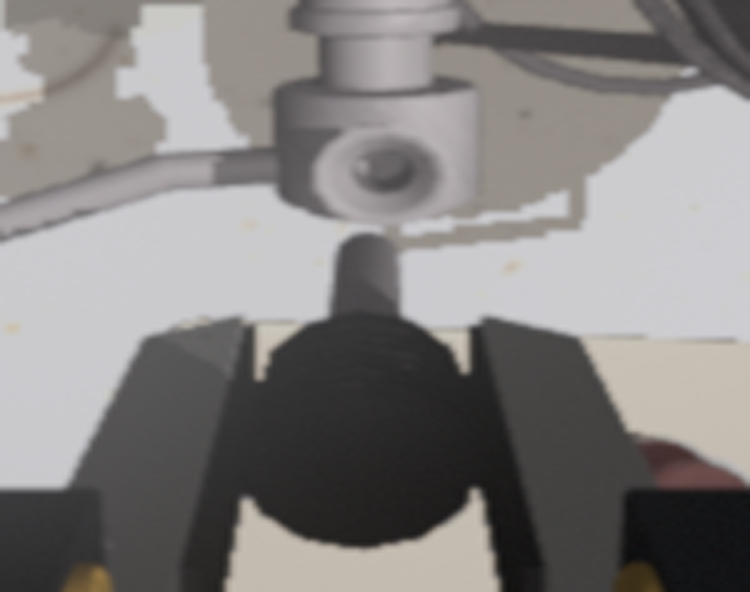

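View pics/s6c.png

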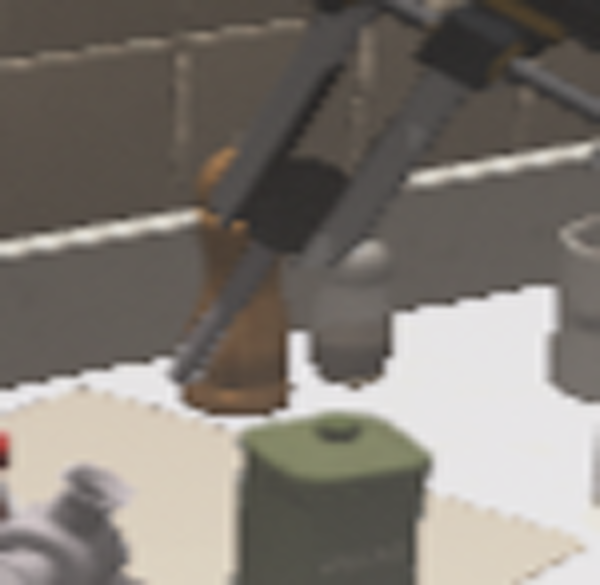

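Emit:
{"api": "arm_command", "payload": {
  "fingers": [0.2, 0.2, 0.2, 0.2, 0.2, 0.2, 0.2],
  "offset": [
    [0, 1, 0],
    [0.5, 2.5, 10],
    [0.5, 2.5, 25],
    [0.5, 2.5, 40],
    [0.5, 2.5, 44],
    [0.5, 2.5, 44],
    [0.5, 2.5, 44]
  ],
  "dr": [
    [-0.5, 0.2, 0.2],
    [-0.5, 0.2, 0.2],
    [-0.5, 0.2, 0.2],
    [-0.5, 0.2, 0.2],
    [-0.5, 0.2, 0.2],
    [-0.5, 0.2, 0.2],
    [-0.5, 0.2, 0.2]
  ]
}}

```text
time: 9.27
eef_pos: [0.546, -0.115, 0.2802]
tool_rot: [[0.018, 0.916, 0.4], [1.0, -0.016, -0.008], [-0.001, 0.4, -0.916]]
force: [0.7, -0.1, -0.5]
finger_gap: 0.0237
```

```bash
python3 - <<'E'
from h import *
M=np.array([.5806,-.1137,.2035]); th=.412; R=Rt(th,-.015); Z=-R[:,2]
s=r.read_state();print(s["time"],s["eef_pos"],s["qd"].round(2),s["force"])
go(M+Z*(.072),R); 
W=P("wrist");np.save("P7.npy",W)
S=P("side"); R=s["tool_rot"]; t=s["eef_pos"]
n=t+R[:,2]*.072
for nm,c in (("w",W),("s",S)): print(nm,"nose",proj(c,n), "mouth",proj(c,M))
im=r.capture("wrist")[:,:,::-1]; cv2.imwrite("pics/w7c.png",cv2.resize(im[150:310,210:360],None,fx=5,fy=3.7,interpolation=cv2.INTER_CUBIC))
im=r.capture("side")[:,:,::-1]; cv2.imwrite("pics/s7c.png",cv2.resize(im[125:215,270:345],None,fx=8,fy=6.5,interpolation=cv2.INTER_CUBIC))
E
```

```text
9.2667 [ 0.54601477 -0.11503162  0.28022285] [ 0.01 -0.02 -0.   -0.01 -0.   -0.    0.  ] [ 0.66553524 -0.12960227 -0.46302323]
offset [1.9, 0.9, 12.1] dr [0.0, 0.09, -0.12]
w nose [281.02001688 215.7076489 ] mouth [282.21159053 209.13944369]
s nose [294.25649232 175.40721899] mouth [291.80637686 178.82955788]
```

View pics/w7c.png

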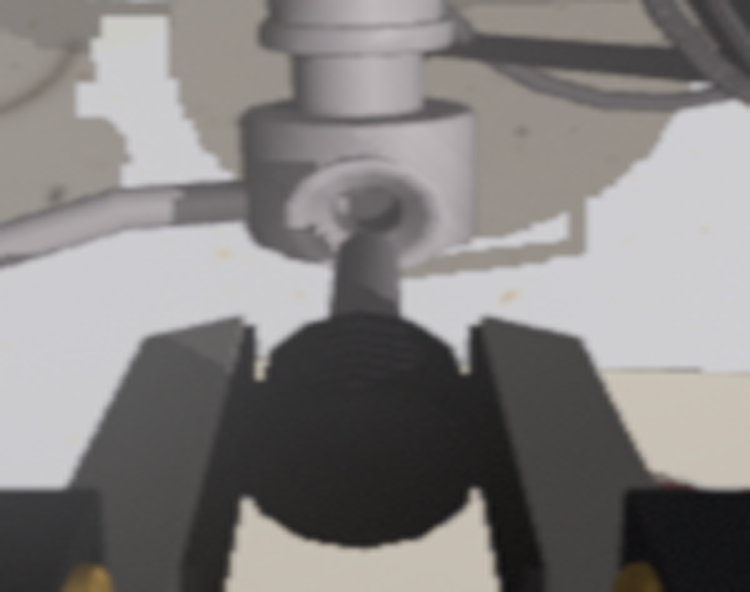

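View pics/s7c.png

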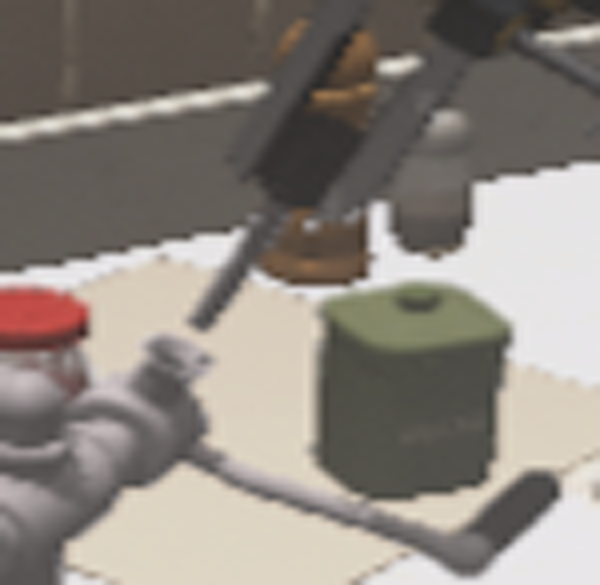

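Emit:
{"api": "arm_command", "payload": {
  "fingers": [0.2, 0.2, 0.2, 0.2, 0.2, 0.2, 0.2, 0.2, 0.2, 0.2],
  "offset": [
    [2.2, 0.3, 0],
    [2.2, 0.3, 4],
    [2.2, 0.3, 9],
    [2.2, 0.3, 13],
    [2.2, 0.3, 17],
    [2.2, 0.3, 21],
    [2.2, 0.3, 25],
    [2.2, 0.3, 29],
    [2.2, 0.3, 29],
    [2.2, 0.3, 29]
  ],
  "dr": [
    [0, 0, 0],
    [0, 0, 0],
    [0, 0, 0],
    [0, 0, 0],
    [0, 0, 0],
    [0, 0, 0],
    [0, 0, 0],
    [0, 0, 0],
    [0, 0, 0],
    [0, 0, 0]
  ]
}}

```text
time: 10.2
eef_pos: [0.5578, -0.1131, 0.2536]
tool_rot: [[0.018, 0.916, 0.4], [1.0, -0.016, -0.008], [-0.001, 0.4, -0.916]]
force: [0.1, 0.3, 0.1]
finger_gap: 0.024
```

```bash
cat > look.py <<'E'
from h import *
import sys
n=sys.argv[1]
M=np.array([.5806,-.1137,.2035]); th=.412; R=Rt(th,-.015); Z=-R[:,2]
s=r.read_state();print(s["time"],s["eef_pos"],s["finger_gap"],"F",s["force"].round(2),"T",s["wrist_torque"].round(2)); print("F tool",(s["tool_rot"].T@s["force"]).round(2))
go(M+Z*(.072),R); np.save(f"P{n}.npy",P("wrist"))
im=r.capture("wrist")[:,:,::-1]; cv2.imwrite(f"pics/wrist{n}.png",im); a=cv2.resize(im[150:310,210:360],None,fx=2.6,fy=2.6,interpolation=cv2.INTER_CUBIC)
im=r.capture("side")[:,:,::-1]; cv2.imwrite(f"pics/side{n}.png",im); b=cv2.resize(im[115:215,260:350],None,fx=4.16,fy=4.16,interpolation=cv2.INTER_CUBIC)
cv2.imwrite(f"pics/c{n}.png",np.hstack([a,b]))
E
python3 look.py 8
```

```text
10.2 [ 0.55783253 -0.11306277  0.25358617] 0.024005404285236683 F [0.06 0.32 0.07] T [0.17 0.48 0.08]
F tool [ 0.32  0.08 -0.04]
offset [-0.3, 0.8, -17.0] dr [-0.01, 0.1, -0.12]
```

View pics/c8.png

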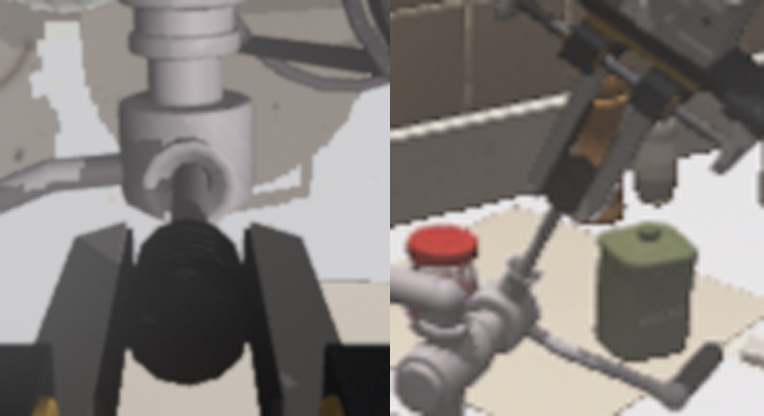

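Emit:
{"api": "arm_command", "payload": {
  "fingers": [0.2, 0.2, 0.2, 0.2, 0.2, 0.2, 0.2],
  "offset": [
    [0, 0, 2],
    [0, 0, 4],
    [0, 0, 6],
    [0, 0, 8],
    [0, 0, 9.5],
    [0, 0, 9.5],
    [0, 0, 9.5]
  ],
  "dr": [
    [0, 0, 0],
    [0, 0, 0],
    [0, 0, 0],
    [0, 0, 0],
    [0, 0, 0],
    [0, 0, 0],
    [0, 0, 0]
  ]
}}

```text
time: 10.88
eef_pos: [0.5616, -0.1133, 0.2451]
tool_rot: [[0.018, 0.916, 0.4], [1.0, -0.016, -0.008], [-0.001, 0.401, -0.916]]
force: [-0.9, 2.0, -1.2]
finger_gap: 0.0236
```

```bash
python3 look.py 9
```

```text
10.8833 [ 0.5616497  -0.11329686  0.24507874] 0.023612984759076555 F [-0.87  1.98 -1.17] T [0.41 0.63 0.13]
F tool [ 1.96 -1.29  0.71]
offset [-0.2, 0.7, -26.3] dr [0.01, 0.11, -0.12]
```

View pics/c9.png

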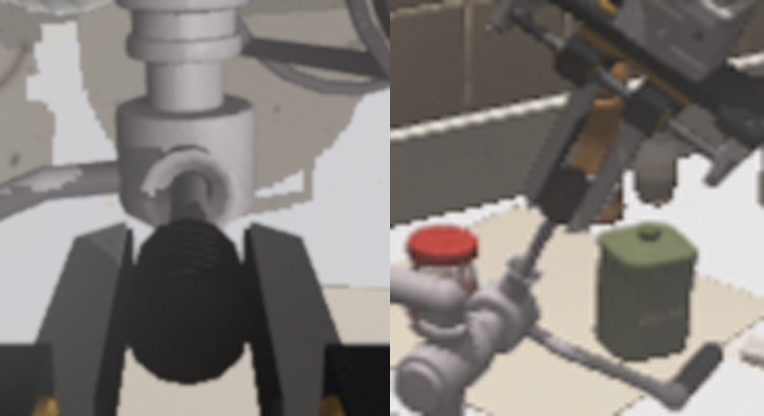

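Emit:
{"api": "arm_command", "payload": {
  "fingers": [0.3, 0.4, 0.5, 0.55, 0.55, 0.55, 0.55, 0.55, 0.55, 0.55],
  "offset": [
    [0, 0, 0],
    [0, 0, 0],
    [0, 0, 0],
    [0, 0, 0],
    [0, 0, -5],
    [0, 0, -25],
    [0, 0, -55],
    [0, 0, -85],
    [0, 0, -100],
    [0, 0, -100]
  ],
  "dr": [
    [0, 0, 0],
    [0, 0, 0],
    [0, 0, 0],
    [0, 0, 0],
    [0, 0, 0],
    [0, 0, 0],
    [0, 0, 0],
    [0, 0, 0],
    [0, 0, 0],
    [0, 0, 0]
  ]
}}

```text
time: 11.82
eef_pos: [0.5226, -0.1132, 0.341]
tool_rot: [[0.019, 0.913, 0.407], [1.0, -0.016, -0.011], [-0.004, 0.407, -0.913]]
force: [0.5, 0.1, -0.7]
finger_gap: 0.0516
```

```bash
python3 look.py 10
```

```text
11.8167 [ 0.52259293 -0.11319028  0.34102192] 0.05164709776562381 F [ 0.5   0.12 -0.75] T [-0.03  0.3   0.04]
F tool [0.13 0.15 0.89]
offset [0.7, -2.5, 77.2] dr [0.41, 0.29, -0.12]
```

View pics/c10.png

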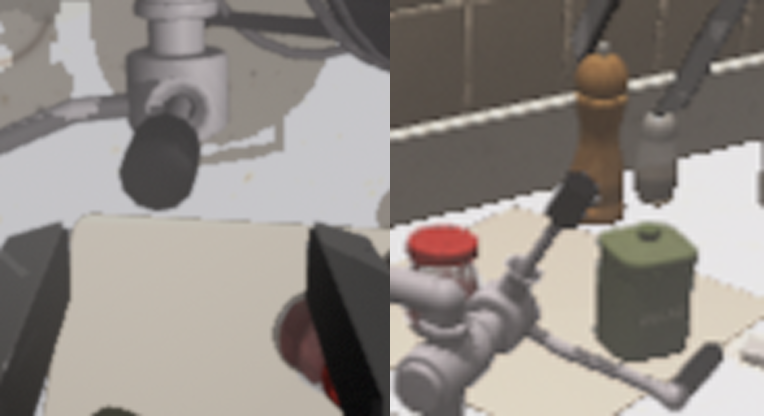

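View pics/wrist10.png

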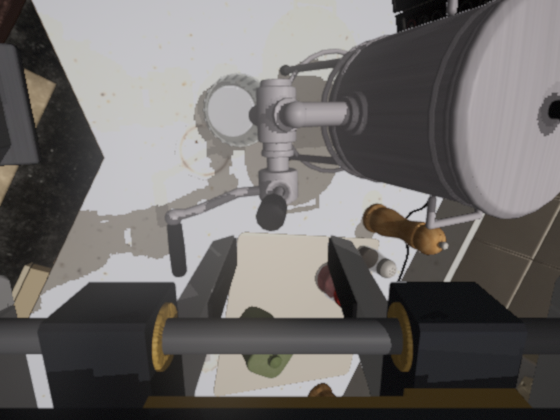

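```bash
python3 - <<'E'
from h import *
print(r.read_state()["q"].round(2))
go([.486,-.197,.26],Rt(0,-.015))
E
```

```text
[ 0.58  0.13 -0.41  2.03 -0.02  0.58  0.18]
offset [-84.5, -62.4, 57.3] dr [23.71, 0.15, -0.18]
```

Emit:
{"api": "arm_command", "payload": {
  "fingers": [0.5, 0.5, 0.5, 0.5, 0.5, 0.5, 0.5, 0.5, 0.5],
  "offset": [
    [-35, -10, -5],
    [-70, -25, -5],
    [-84, -40, 20],
    [-84.5, -62, 45],
    [-84.5, -62.4, 57],
    [-84.5, -62.4, 57],
    [-84.5, -62.4, 57],
    [-84.5, -62.4, 57],
    [-84.5, -62.4, 57]
  ],
  "dr": [
    [6, 0, 0],
    [12, 0, 0],
    [18, 0, 0],
    [23.7, 0.1, -0.2],
    [23.7, 0.1, -0.2],
    [23.7, 0.1, -0.2],
    [23.7, 0.1, -0.2],
    [23.7, 0.1, -0.2],
    [23.7, 0.1, -0.2]
  ]
}}

```text
time: 12.67
eef_pos: [0.4861, -0.1964, 0.2615]
tool_rot: [[0.014, 1.0, 0.002], [1.0, -0.014, -0.001], [-0.001, 0.002, -1.0]]
force: [-0.3, -0.3, 0.5]
finger_gap: 0.0472
```

```bash
python3 look.py 11; python3 - <<'E'
from h import *
go([.486,-.197,.098],Rt(0,-.015))
W=np.load("P11.npy")
print("pred grip far, near", proj(W,[.4858,-.2193,.1169]),proj(W,[.4868,-.1553,.1169]))
E
```

```text
12.6667 [ 0.48606842 -0.19637363  0.26145985] 0.04716019190325831 F [-0.33 -0.31  0.48] T [-0.06 -0.06  0.01]
F tool [-0.31 -0.32 -0.48]
offset [84.0, 64.6, -8.0] dr [-23.48, 0.06, 0.08]
offset [-0.1, -0.4, 163.4] dr [0.12, 0.08, 0.04]
pred grip far, near [280.60146878 217.00487952] [280.65061815 152.82871796]
```

View pics/wrist11.png

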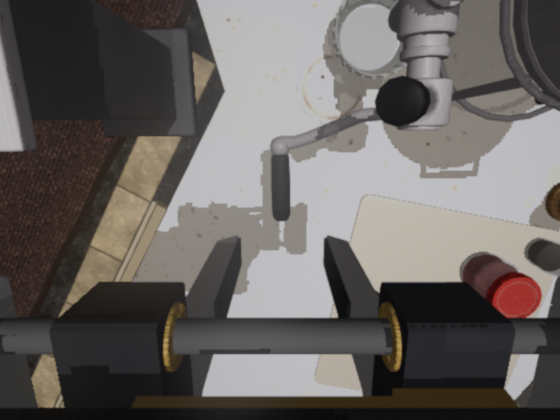

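Emit:
{"api": "arm_command", "payload": {
  "fingers": [0.5, 0.5, 0.5, 0.5, 0.5, 0.5, 0.5, 0.5, 0.1, 0.1, 0.1, 0.1, 0.1, 0.1, 0.1],
  "offset": [
    [0, 0, 35],
    [0, 0, 75],
    [0, 0, 110],
    [0, 0, 140],
    [0, 0, 155],
    [0, 0, 163],
    [0, 0, 163],
    [0, 0, 163],
    [0, 0, 163],
    [0, 0, 163],
    [0, 0, 163],
    [0, 0, 163],
    [0, 0, 163],
    [0, 0, 163],
    [0, 0, 163]
  ],
  "dr": [
    [0, 0, 0],
    [0, 0, 0],
    [0, 0, 0],
    [0, 0, 0],
    [0, 0, 0],
    [0, 0, 0],
    [0, 0, 0],
    [0, 0, 0],
    [0, 0, 0],
    [0, 0, 0],
    [0, 0, 0],
    [0, 0, 0],
    [0, 0, 0],
    [0, 0, 0],
    [0, 0, 0]
  ],
  "grip_force": 15
}}

```text
time: 14.02
eef_pos: [0.4853, -0.1967, 0.0968]
tool_rot: [[0.014, 1.0, -0.002], [1.0, -0.014, -0.0], [-0.0, -0.002, -1.0]]
force: [-1.8, -0.3, 1.1]
finger_gap: 0.0173
```

```bash
python3 look.py 12
```

```text
14.0167 [ 0.48526402 -0.1967191   0.09680596] 0.017308267550706084 F [-1.77 -0.28  1.14] T [-0.13  0.2   0.06]
F tool [-0.3  -1.76 -1.13]
offset [84.3, 65.0, -172.8] dr [-23.7, 0.0, 0.05]
```

View pics/side12.png

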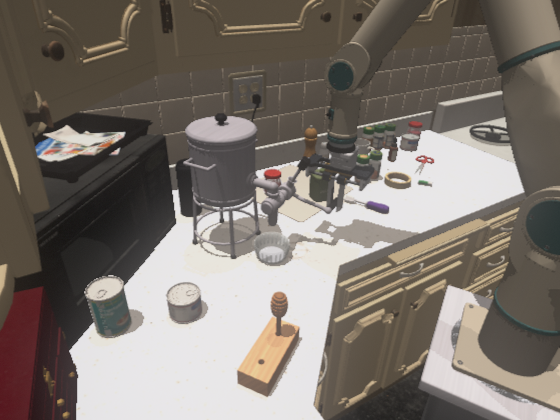

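View pics/wrist12.png

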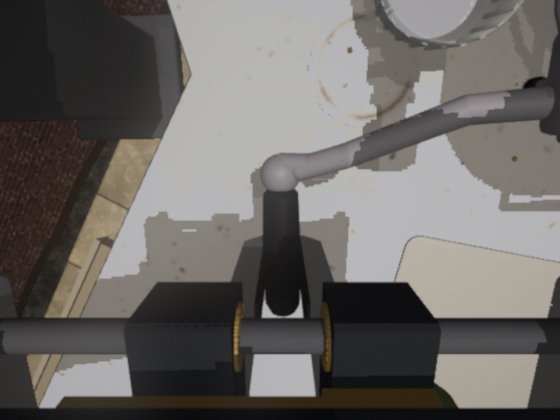

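Emit:
{"api": "arm_command", "payload": {
  "fingers": [0.1, 0.1, 0.1, 0.1, 0.1, 0.1, 0.1, 0.1, 0.1, 0.1, 0.1],
  "offset": [
    [0, 1.2, 2.6],
    [0, 2.4, 5.2],
    [0, 3.5, 7.4],
    [0, 4.6, 9.5],
    [0, 6.1, 12.1],
    [0, 7.7, 14.7],
    [0, 9.3, 17.2],
    [0, 10.9, 19.7],
    [0, 12.6, 22.2],
    [0, 14.4, 24.6],
    [0, 14.4, 24.6]
  ],
  "dr": [
    [0, 0, 0],
    [0, 0, 0],
    [0, 0, 0],
    [0, 0, 0],
    [0, 0, 0],
    [0, 0, 0],
    [0, 0, 0],
    [0, 0, 0],
    [0, 0, 0],
    [0, 0, 0],
    [0, 0, 0]
  ]
}}

```text
time: 15.03
eef_pos: [0.4998, -0.1967, 0.0714]
tool_rot: [[0.014, 1.0, -0.002], [1.0, -0.014, 0.0], [0.0, -0.002, -1.0]]
force: [-3.1, -0.4, -3.7]
finger_gap: 0.0174
```

```bash
cat > lk.py <<'E'
from h import *
import sys
n=sys.argv[1]
s=r.read_state();print(s["time"],s["eef_pos"].round(4),s["finger_gap"].round(4),"F",s["force"].round(2),"T",s["wrist_torque"].round(2))
im=r.capture("side")[:,:,::-1]; cv2.imwrite(f"pics/side{n}.png",im); b=cv2.resize(im[125:235,250:370],None,fx=5,fy=5,interpolation=cv2.INTER_CUBIC)
cv2.imwrite(f"pics/c{n}.png",b)
E
python3 lk.py 13
```

```text
Traceback (most recent call last):
  File "lk.py", line 4, in <module>
    s=r.read_state();print(s["time"],s["eef_pos"].round(4),s["finger_gap"].round(4),"F",s["force"].round(2),"T",s["wrist_torque"].round(2))
                                                           ^^^^^^^^^^^^^^^^^^^^^
AttributeError: 'float' object has no attribute 'round'
```

```bash
sed -i 's/s\["finger_gap"\].round(4)/s["finger_gap"]/' lk.py; python3 lk.py 13
```

```text
15.0333 [ 0.4998 -0.1967  0.0714] 0.01739154683092871 F [-3.12 -0.39 -3.7 ] T [-0.24  0.46  0.08]
```

View pics/c13.png

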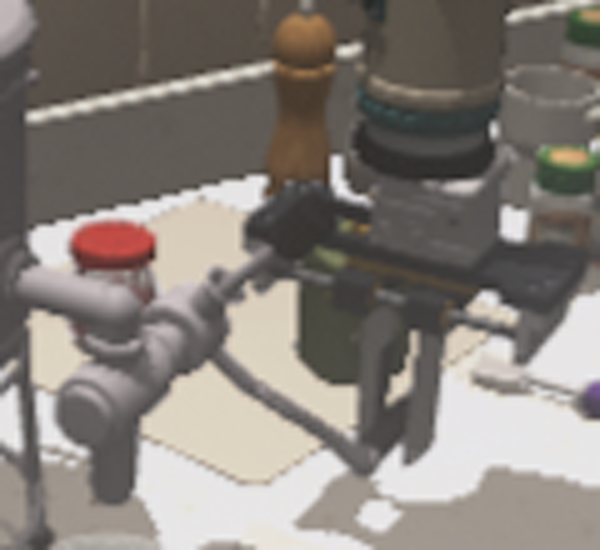

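Emit:
{"api": "arm_command", "payload": {
  "fingers": [0.1, 0.1, 0.1, 0.1, 0.1, 0.1, 0.1, 0.1, 0.1, 0.1, 0.1, 0.1],
  "offset": [
    [0, 0.3, 1.2],
    [0, 1.0, 2.3],
    [0, 1.8, 3.2],
    [0, 2.5, 4.1],
    [0, 3.3, 5.0],
    [0, 4.0, 6.0],
    [0, 4.8, 6.9],
    [0, 5.2, 7.4],
    [0, 5.6, 7.8],
    [0, 6.0, 8.3],
    [0, 6.4, 8.7],
    [0, 6.4, 8.7]
  ],
  "dr": [
    [0, 0, 0],
    [0, 0, 0],
    [0, 0, 0],
    [0, 0, 0],
    [0, 0, 0],
    [0, 0, 0],
    [0, 0, 0],
    [0, 0, 0],
    [0, 0, 0],
    [0, 0, 0],
    [0, 0, 0],
    [0, 0, 0]
  ]
}}

```text
time: 16.08
eef_pos: [0.5063, -0.1967, 0.0633]
tool_rot: [[0.014, 1.0, -0.001], [1.0, -0.014, 0.0], [0.0, -0.001, -1.0]]
force: [-3.9, 1.2, -2.3]
finger_gap: 0.0176
```

```bash
python3 lk.py 14
```

```text
16.0833 [ 0.5063 -0.1967  0.0633] 0.017555737361844796 F [-3.89  1.16 -2.27] T [0.04 0.73 0.06]
```

View pics/c14.png

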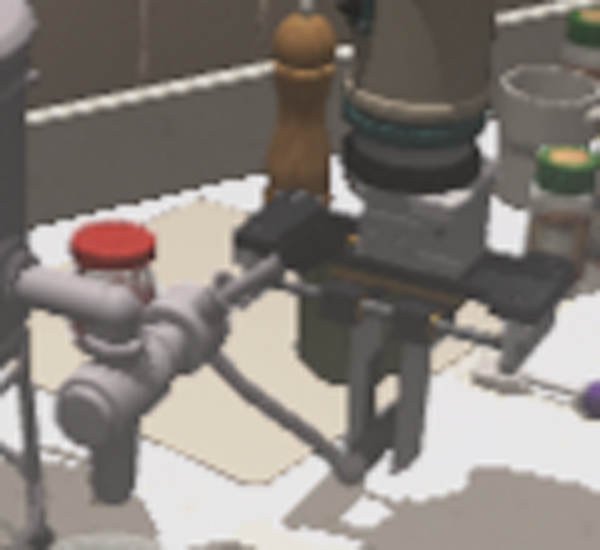

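Emit:
{"api": "arm_command", "payload": {
  "fingers": [0.1, 0.1, 0.1, 0.1, 0.1, 0.1, 0.1, 0.1, 0.1, 0.1, 0.1],
  "offset": [
    [0, 0.2, 0.8],
    [0, 0.6, 1.4],
    [0, 1.1, 1.9],
    [0, 1.6, 2.4],
    [0, 2.1, 2.9],
    [0, 2.6, 3.4],
    [0, 3.1, 3.9],
    [0, 3.6, 4.5],
    [0, 4.1, 5.0],
    [0, 4.6, 5.5],
    [0, 4.6, 5.5]
  ],
  "dr": [
    [0, 0, 0],
    [0, 0, 0],
    [0, 0, 0],
    [0, 0, 0],
    [0, 0, 0],
    [0, 0, 0],
    [0, 0, 0],
    [0, 0, 0],
    [0, 0, 0],
    [0, 0, 0],
    [0, 0, 0]
  ]
}}

```text
time: 17.05
eef_pos: [0.5113, -0.1967, 0.0579]
tool_rot: [[0.014, 1.0, -0.001], [1.0, -0.014, 0.0], [0.0, -0.001, -1.0]]
force: [-2.0, 2.2, -0.9]
finger_gap: 0.0175
```

```bash
python3 lk.py 15
```

```text
17.05 [ 0.5113 -0.1967  0.0579] 0.017518518876411482 F [-2.04  2.22 -0.88] T [0.24 0.42 0.1 ]
```

View pics/c15.png

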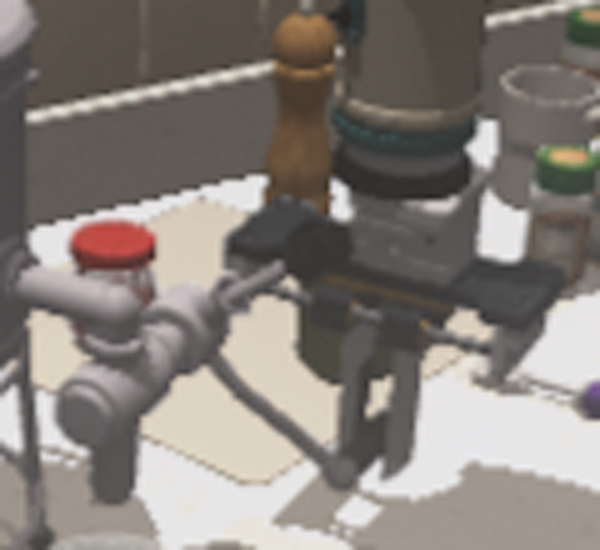

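Emit:
{"api": "arm_command", "payload": {
  "fingers": [0.1, 0.1, 0.1, 0.1, 0.1, 0.1, 0.1, 0.1, 0.1, 0.1],
  "offset": [
    [0, 0.5, 0.5],
    [0, 1.1, 1.0],
    [0, 1.6, 1.5],
    [0, 2.1, 2.0],
    [0, 2.7, 2.5],
    [0, 3.2, 3.0],
    [0, 3.7, 3.5],
    [0, 4.2, 3.9],
    [0, 4.2, 3.9],
    [0, 4.2, 3.9]
  ],
  "dr": [
    [0, 0, 0],
    [0, 0, 0],
    [0, 0, 0],
    [0, 0, 0],
    [0, 0, 0],
    [0, 0, 0],
    [0, 0, 0],
    [0, 0, 0],
    [0, 0, 0],
    [0, 0, 0]
  ]
}}

```text
time: 17.93
eef_pos: [0.5154, -0.1968, 0.054]
tool_rot: [[0.014, 1.0, -0.001], [1.0, -0.014, 0.0], [0.0, -0.001, -1.0]]
force: [-2.0, 1.4, -0.9]
finger_gap: 0.0174
```

```bash
python3 lk.py 16
```

```text
17.9333 [ 0.5154 -0.1968  0.054 ] 0.01744525445506373 F [-2.02  1.36 -0.89] T [0.52 0.27 0.06]
```

View pics/c16.png

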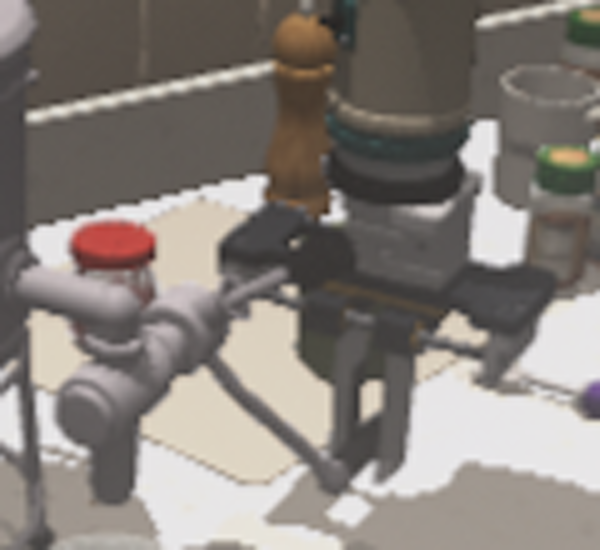

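Emit:
{"api": "arm_command", "payload": {
  "fingers": [0.1, 0.1, 0.1, 0.1, 0.1, 0.1, 0.1, 0.1, 0.1, 0.1],
  "offset": [
    [0, 0.5, 0.4],
    [0, 1.1, 0.9],
    [0, 1.6, 1.4],
    [0, 2.2, 1.8],
    [0, 2.7, 2.2],
    [0, 3.3, 2.7],
    [0, 3.9, 3.1],
    [0, 4.4, 3.5],
    [0, 4.4, 3.5],
    [0, 4.4, 3.5]
  ],
  "dr": [
    [0, 0, 0],
    [0, 0, 0],
    [0, 0, 0],
    [0, 0, 0],
    [0, 0, 0],
    [0, 0, 0],
    [0, 0, 0],
    [0, 0, 0],
    [0, 0, 0],
    [0, 0, 0]
  ]
}}

```text
time: 18.82
eef_pos: [0.5196, -0.1969, 0.0504]
tool_rot: [[0.014, 1.0, -0.001], [1.0, -0.014, 0.0], [0.0, -0.001, -1.0]]
force: [-1.8, 3.7, -1.3]
finger_gap: 0.0175
```

```bash
python3 lk.py 17
```

```text
18.8167 [ 0.5196 -0.1969  0.0504] 0.017525677230752865 F [-1.8   3.72 -1.29] T [0.77 0.34 0.08]
```

View pics/c17.png

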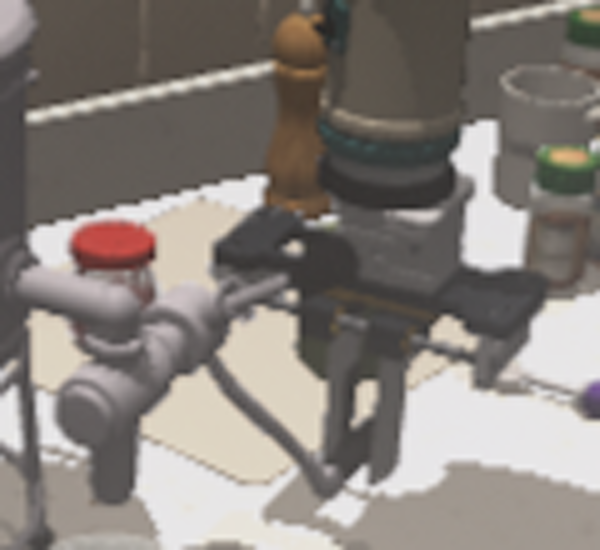

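```bash
python3 - <<'E'
from h import *
print("can top centre",atz("top",391.4,203,.11), atz("side",321,176,.115))
print(r.spot_in("side","canister"))
s=r.read_state();print(s["joint_torque"].round(1))
im=r.capture("wrist")[:,:,::-1]; cv2.imwrite("pics/wrist17.png",im)
im=r.capture("top")[:,:,::-1]; cv2.imwrite("pics/t17.png",cv2.resize(im[150:270,270:430],None,fx=4,fy=4))
E
```

```text
can top centre [ 0.6022 -0.3887] [ 0.5869 -0.3367]
[{'rect': [0.5496, 0.4469, 0.582, 0.4755], 'conf': 0.66}]
[  1.6 -53.5  -0.7 -13.4   0.6  -0.7  -0.1]
```

View pics/wrist17.png

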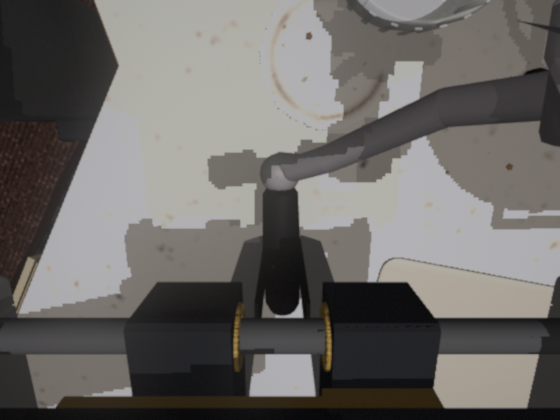

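View pics/t17.png

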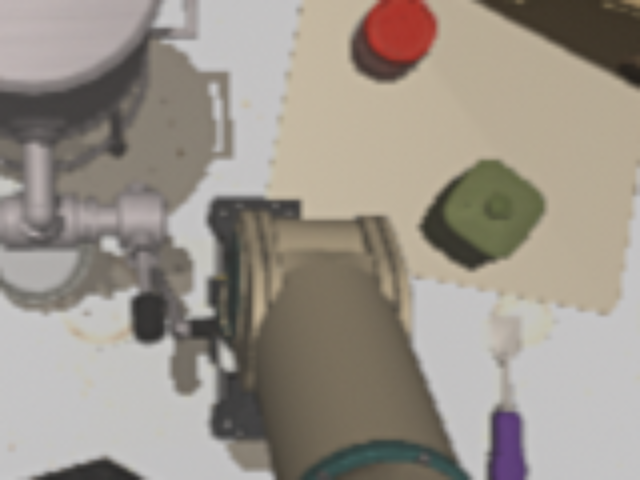

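Emit:
{"api": "arm_command", "payload": {
  "fingers": [0.1, 0.1, 0.1, 0.1, 0.1, 0.1, 0.1, 0.1, 0.1],
  "offset": [
    [0.5, 0.5, 0.4],
    [1, 1.1, 0.8],
    [1, 1.7, 1.2],
    [1, 2.3, 1.7],
    [1, 2.8, 2.1],
    [1, 3.4, 2.5],
    [1, 3.4, 2.5],
    [1, 3.4, 2.5],
    [1, 3.4, 2.5]
  ],
  "dr": [
    [0, 0, 0],
    [0, 0, 0],
    [0, 0, 0],
    [0, 0, 0],
    [0, 0, 0],
    [0, 0, 0],
    [0, 0, 0],
    [0, 0, 0],
    [0, 0, 0]
  ]
}}

```text
time: 19.77
eef_pos: [0.5228, -0.1966, 0.0479]
tool_rot: [[0.015, 1.0, -0.001], [1.0, -0.015, -0.001], [-0.001, -0.001, -1.0]]
force: [-3.7, -1.5, -4.2]
finger_gap: 0.0174
```

```bash
python3 lk.py 18
```

```text
19.7667 [ 0.5228 -0.1966  0.0479] 0.017404022814053174 F [-3.73 -1.45 -4.18] T [-0.13  0.62  0.1 ]
```

View pics/c18.png

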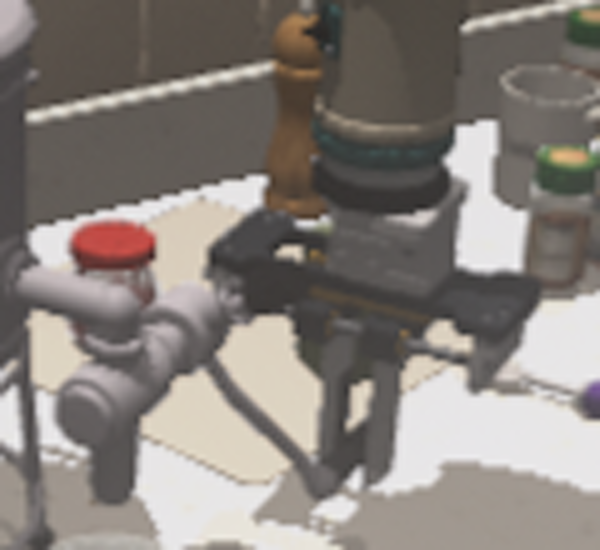

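Emit:
{"api": "arm_command", "payload": {
  "fingers": [0.3, 0.45, 0.5, 0.5, 0.5, 0.4, 0.2, 0.0, 0.0, 0.0, 0.0, 0.0],
  "offset": [
    [0, 0, 0],
    [0, 0, 0],
    [0, 0, 0],
    [0, 0, 0],
    [0, 0, -10],
    [0, 0, -45],
    [0, 0, -85],
    [0, 0, -125],
    [0, 0, -165],
    [0, 0, -200],
    [0, 0, -220],
    [0, 0, -220]
  ],
  "dr": [
    [0, 0, 0],
    [0, 0, 0],
    [0, 0, 0],
    [0, 0, 0],
    [0, 0, 0],
    [0, 0, 0],
    [0, 0, 0],
    [0, 0, 0],
    [0, 0, 0],
    [0, 0, 0],
    [0, 0, 0],
    [0, 0, 0]
  ]
}}

```text
time: 20.82
eef_pos: [0.5265, -0.1966, 0.2742]
tool_rot: [[0.014, 1.0, 0.01], [1.0, -0.014, -0.004], [-0.003, 0.01, -1.0]]
force: [-0.1, 0.6, -0.1]
finger_gap: 0.0038
```

```bash
python3 lk.py 19; python3 - <<'E'
from h import *
im=r.capture("wrist")[:,:,::-1]; cv2.imwrite("pics/wrist19.png",im); np.save("P19.npy",P("wrist"))
print(r.read_state()["q"].round(2))
th=.93; Z=np.array([-np.sin(th),0.012,np.cos(th)]); C=np.array([.597,-.1139,.165])
for k,d in (("mouth",.042),("head top .082",.082)):
    X=C+Z*d; print(k,X.round(4),"side",proj("side",X),"wrist",proj("wrist",X))
go(C+Z*.12,Rt(th,-.015))
E
```

```text
20.8167 [ 0.5265 -0.1966  0.2742] 0.003782567161906854 F [-0.09  0.57 -0.05] T [-0.01 -0.15  0.02]
[ 0.52  0.44 -0.32  1.69  0.16  1.04  0.14]
mouth [ 0.5633 -0.1134  0.1901] side [297.37139047 184.96340416] wrist [332.78313545 104.04744075]
head top .082 [ 0.5313 -0.1129  0.214 ] side [308.89577083 179.83467704] wrist [290.02102791 102.57744482]
offset [83.4, -24.0, 32.4] dr [-53.21, 0.03, 0.08]
```

View pics/c19.png

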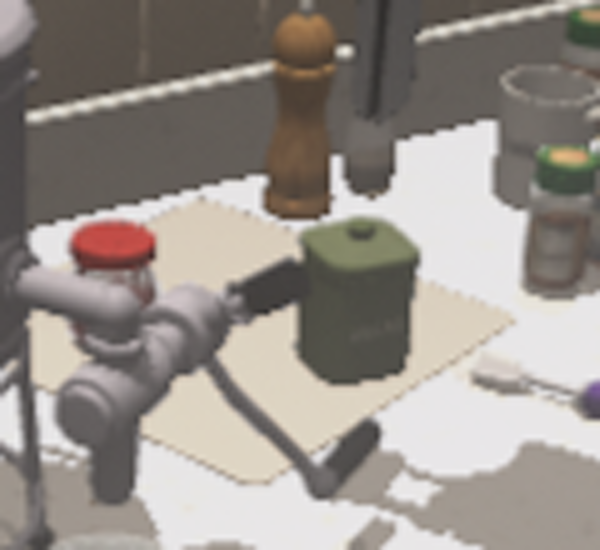

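View pics/wrist19.png

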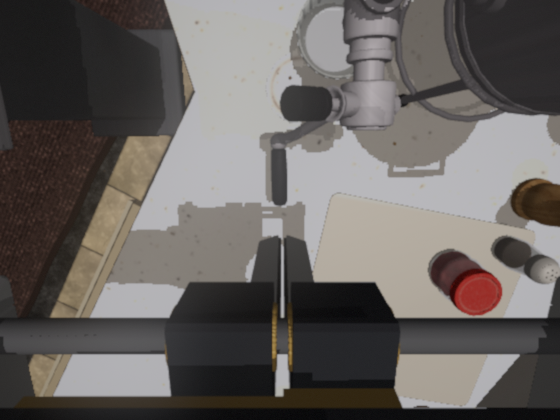

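Emit:
{"api": "arm_command", "payload": {
  "fingers": [0, 0, 0, 0, 0, 0, 0, 0, 0, 0, 0, 0, 0, 0],
  "offset": [
    [0, -30, -5],
    [5, -45, -10],
    [15, -50, -10],
    [30, -50, -10],
    [45, -50, -5],
    [60, -45, 0],
    [75, -40, 10],
    [83, -32, 20],
    [83, -26, 28],
    [83, -26, 32],
    [83, -26, 32],
    [83, -26, 32],
    [83, -26, 32],
    [83, -26, 32]
  ],
  "dr": [
    [-7, 0, 0],
    [-14, 0, 0],
    [-21, 0, 0],
    [-28, 0, 0],
    [-35, 0, 0],
    [-42, 0, 0],
    [-49, 0, 0],
    [-53, 0, 0],
    [-53, 0, 0],
    [-53, 0, 0],
    [-53, 0, 0],
    [-53, 0, 0],
    [-53, 0, 0],
    [-53, 0, 0]
  ]
}}

```text
time: 22.08
eef_pos: [0.4138, -0.119, 0.2774]
tool_rot: [[-0.027, 0.82, 0.572], [0.998, -0.01, 0.062], [0.056, 0.572, -0.818]]
force: [0.2, -0.5, -0.5]
finger_gap: 0.0006
```

```bash
cat > lk2.py <<'E'
from h import *
import sys
n=sys.argv[1]
s=r.read_state();print(s["time"],s["eef_pos"].round(4),"F",s["force"].round(2),"Ft",(s["tool_rot"].T@s["force"]).round(2)); print(s["q"].round(2),"toolz",s["tool_rot"][:,2].round(3))
th=.93; Z=np.array([-np.sin(th),0.012,np.cos(th)]); C=np.array([.597,-.1139,.165])
R=Rt(th,-.015); e=(s["eef_pos"]-C); print("tip: axial",(e@Z).round(4),"lat toolxy",((R.T@e)[:2]).round(4)); go(C+Z*.09,R)
np.save(f"P{n}.npy",P("wrist"))
im=r.capture("wrist")[:,:,::-1]; cv2.imwrite(f"pics/wrist{n}.png",im); a=cv2.resize(im[130:330,180:380],None,fx=2,fy=2,interpolation=cv2.INTER_CUBIC)
im=r.capture("side")[:,:,::-1]; cv2.imwrite(f"pics/side{n}.png",im); b=cv2.resize(im[130:230,260:355],None,fx=4,fy=4,interpolation=cv2.INTER_CUBIC)
cv2.imwrite(f"pics/c{n}.png",np.hstack([a,b]))
E
python3 lk2.py 20
```

```text
22.0833 [ 0.4138 -0.119   0.2774] F [ 0.18 -0.53 -0.53] Ft [-0.56 -0.15  0.5 ]
[ 1.62  0.11 -1.2   2.46 -1.09  0.23  1.49] toolz [ 0.572  0.062 -0.818]
tip: axial 0.214 lat toolxy [-0.0079 -0.0194]
offset [-0.1, 57.5, 111.8] dr [-18.37, -4.01, -0.54]
```

View pics/c20.png

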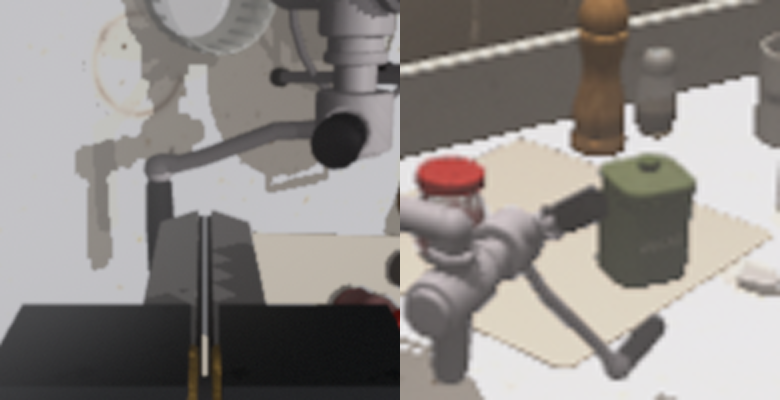

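View pics/wrist20.png

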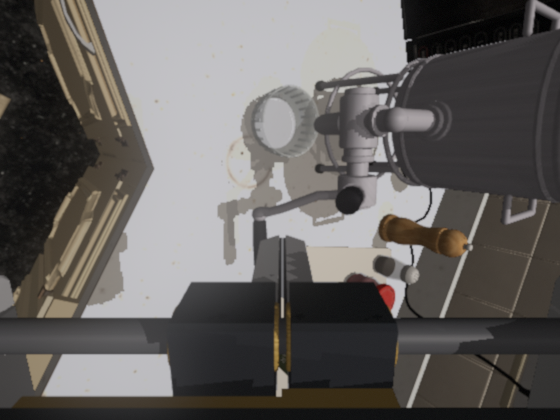

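```bash
cat >> h.py <<'E'
TH=.93; Zb=np.array([-np.sin(TH),0.012,np.cos(TH)]); Cs=np.array([.597,-.1139,.165])
def tcp_for(ax,t,c=.006,lx=0,ly=0):
    R=Rt(t,-.015); Rb=Rt(TH,-.015)
    return Cs+Zb*ax+Rb[:,0]*lx+Rb[:,1]*ly-R[:,1]*c, R
E
python3 - <<'E'
from h import *
for t in (.4,.45,.5):
    p,R=tcp_for(.12,t); print(t,p.round(4)); go(p,R)
E
```

```text
0.4 [ 0.4953 -0.1124  0.2344]
offset [5.7, 43.7, 82.8] dr [11.93, -3.82, 0.06]
0.45 [ 0.4954 -0.1124  0.2341]
offset [5.7, 43.7, 83.1] dr [9.07, -3.82, -0.04]
0.5 [ 0.4955 -0.1124  0.2339]
offset [5.7, 43.6, 83.4] dr [6.21, -3.81, -0.13]
```

Emit:
{"api": "arm_command", "payload": {
  "fingers": [0, 0, 0, 0, 0, 0],
  "offset": [
    [2, 20, 5],
    [4, 40, 10],
    [5, 45, 20],
    [5, 45, 20],
    [5, 45, 20],
    [5, 45, 20]
  ],
  "dr": [
    [5, -2, 0],
    [10, -3.8, 0],
    [11, -3.8, 0],
    [11, -3.8, 0],
    [11, -3.8, 0],
    [11, -3.8, 0]
  ]
}}

```text
time: 22.68
eef_pos: [0.4578, -0.1077, 0.2852]
tool_rot: [[-0.011, 0.907, 0.421], [1.0, -0.001, 0.027], [0.025, 0.422, -0.906]]
force: [-0.6, 0.5, -0.2]
finger_gap: 0.0007
```

```bash
python3 - <<'E'
from h import *
s=r.read_state();print(s["time"],s["eef_pos"].round(4),s["q"].round(2),"toolz",s["tool_rot"][:,2].round(3),s["qd"].round(2))
for t in (.4,.45,.5):
    p,R=tcp_for(.12,t); print(t,p.round(4)); go(p,R)
E
```

```text
22.6833 [ 0.4578 -0.1077  0.2852] [ 0.9   0.12 -0.67  2.25 -0.15  0.39  0.38] toolz [ 0.421  0.027 -0.906] [-1.31  0.05  0.88 -0.43  1.85  0.38 -2.18]
0.4 [ 0.4953 -0.1124  0.2344]
offset [-6.4, 12.6, 61.8] dr [2.01, -1.9, 0.77]
0.45 [ 0.4954 -0.1124  0.2341]
offset [-6.4, 12.6, 62.1] dr [-0.86, -1.92, 0.72]
0.5 [ 0.4955 -0.1124  0.2339]
offset [-6.4, 12.6, 62.4] dr [-3.72, -1.94, 0.68]
```

Emit:
{"api": "arm_command", "payload": {
  "fingers": [0, 0, 0, 0],
  "offset": [
    [0, 0, 0],
    [0, 0, 0],
    [0, 0, 0],
    [0, 0, 0]
  ],
  "dr": [
    [0, 0, 0],
    [0, 0, 0],
    [0, 0, 0],
    [0, 0, 0]
  ]
}}

```text
time: 23.02
eef_pos: [0.4559, -0.1083, 0.2849]
tool_rot: [[-0.01, 0.906, 0.422], [1.0, -0.003, 0.029], [0.027, 0.423, -0.906]]
force: [0.6, 0.3, -0.4]
finger_gap: 0.0003
```

```bash
python3 - <<'E'
from h import *
s=r.read_state();print(s["time"],s["eef_pos"].round(4),s["q"].round(2),"toolz",s["tool_rot"][:,2].round(3),s["qd"].round(2))
for t in (.4,.45,.5):
    p,R=tcp_for(.12,t); print(t,p.round(4)); go(p,R)
E
```

```text
23.0167 [ 0.4559 -0.1083  0.2849] [ 0.91  0.11 -0.68  2.25 -0.16  0.39  0.39] toolz [ 0.422  0.029 -0.906] [ 0.03 -0.   -0.01 -0.    0.01  0.   -0.02]
0.4 [ 0.4953 -0.1124  0.2344]
offset [-5.9, 14.4, 62.2] dr [2.07, -2.0, 0.66]
0.45 [ 0.4954 -0.1124  0.2341]
offset [-5.9, 14.4, 62.5] dr [-0.8, -2.02, 0.61]
0.5 [ 0.4955 -0.1124  0.2339]
offset [-5.9, 14.4, 62.8] dr [-3.66, -2.03, 0.56]
```

Emit:
{"api": "arm_command", "payload": {
  "fingers": [0, 0, 0, 0, 0, 0],
  "offset": [
    [-3, 7, 25],
    [-6, 14, 50],
    [-6, 14.4, 62],
    [-6, 14.4, 62],
    [-6, 14.4, 62],
    [-6, 14.4, 62]
  ],
  "dr": [
    [0, -1, 0.3],
    [0, -2, 0.6],
    [0, -2, 0.6],
    [0, -2, 0.6],
    [0, -2, 0.6],
    [0, -2, 0.6]
  ]
}}

```text
time: 23.52
eef_pos: [0.4959, -0.1137, 0.2359]
tool_rot: [[0.016, 0.905, 0.424], [1.0, -0.014, -0.008], [-0.001, 0.424, -0.905]]
force: [0.4, 0.2, -0.3]
finger_gap: 0.0008
```

```bash
python3 lk2.py 21
```

```text
23.5167 [ 0.4959 -0.1137  0.2359] F [ 0.37  0.16 -0.31] Ft [0.17 0.21 0.43]
[ 0.68  0.25 -0.54  2.26  0.26  0.23 -0.08] toolz [ 0.424 -0.008 -0.905]
tip: axial 0.1234 lat toolxy [-0.0013 -0.0036]
offset [1.4, 19.0, 27.8] dr [-28.17, 0.08, -0.03]
```

View pics/c21.png

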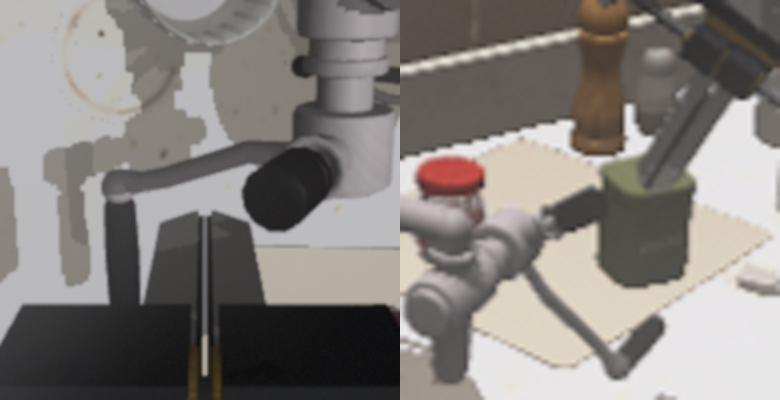

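Emit:
{"api": "arm_command", "payload": {
  "fingers": [0, 0, 0, 0, 0, 0, 0, 0],
  "offset": [
    [0.5, 2, 3],
    [1, 5, 9],
    [1, 8, 13],
    [1, 11, 17.5],
    [1, 13, 22],
    [1, 13, 22],
    [1, 13, 22],
    [1, 13, 22]
  ],
  "dr": [
    [1, 0, 0],
    [2.5, 0, 0],
    [4, 0, 0],
    [4, 0, 0],
    [4, 0, 0],
    [4, 0, 0],
    [4, 0, 0],
    [4, 0, 0]
  ]
}}

```text
time: 24.28
eef_pos: [0.5169, -0.112, 0.221]
tool_rot: [[0.014, 0.933, 0.359], [1.0, -0.013, -0.006], [-0.001, 0.359, -0.933]]
force: [-0.2, 0.6, -0.2]
finger_gap: 0.0006
```

```bash
python3 lk2.py 22
```

```text
24.2833 [ 0.5169 -0.112   0.221 ] F [-0.2   0.56 -0.18] Ft [ 0.55 -0.26  0.09]
[ 0.59  0.32 -0.48  2.18  0.31  0.33 -0.13] toolz [ 0.359 -0.006 -0.933]
tip: axial 0.0977 lat toolxy [ 0.0007 -0.003 ]
offset [-0.7, 6.7, 4.9] dr [-32.24, 0.03, 0.09]
```

View pics/c22.png

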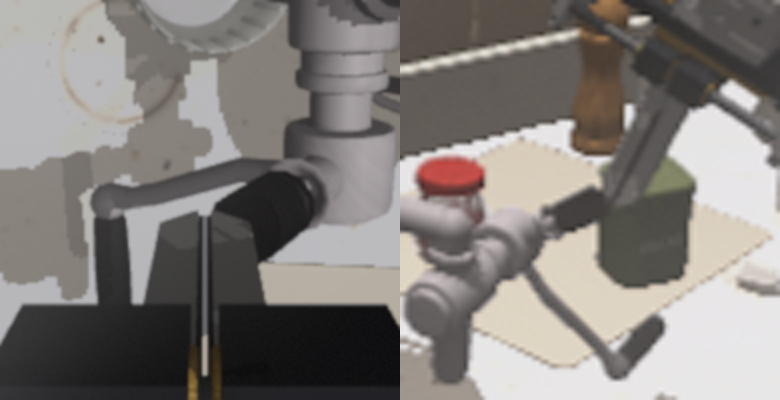

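Emit:
{"api": "arm_command", "payload": {
  "fingers": [0, 0, 0, 0, 0, 0, 0],
  "offset": [
    [0, 1.1, 1.7],
    [0, 2.2, 3.4],
    [0, 3.2, 5.0],
    [0, 4.3, 6.7],
    [0, 5.4, 8.4],
    [0, 5.4, 8.4],
    [0, 5.4, 8.4]
  ],
  "dr": [
    [0, 0, 0],
    [0, 0, 0],
    [0, 0, 0],
    [0, 0, 0],
    [0, 0, 0],
    [0, 0, 0],
    [0, 0, 0]
  ]
}}

```text
time: 24.97
eef_pos: [0.5257, -0.1118, 0.215]
tool_rot: [[0.014, 0.933, 0.359], [1.0, -0.012, -0.006], [-0.001, 0.359, -0.933]]
force: [-0.5, -0.2, -0.2]
finger_gap: 0.0005
```

```bash
python3 lk2.py 23
```

```text
24.9667 [ 0.5257 -0.1118  0.215 ] F [-0.49 -0.18 -0.19] Ft [-0.19 -0.53  0.01]
[ 0.56  0.34 -0.46  2.16  0.32  0.32 -0.15] toolz [ 0.359 -0.006 -0.933]
tip: axial 0.0871 lat toolxy [ 0.001  -0.0026]
offset [-1.0, 0.6, -3.8] dr [-32.23, 0.0, 0.11]
```

View pics/c23.png

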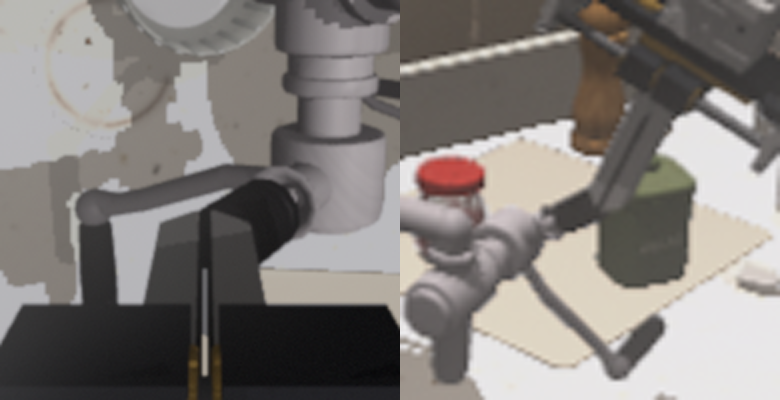

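Emit:
{"api": "arm_command", "payload": {
  "fingers": [0, 0, 0, 0, 0],
  "offset": [
    [0, 0.8, 1.3],
    [0, 1.6, 2.5],
    [0, 2.4, 3.8],
    [0, 2.7, 4.2],
    [0, 2.7, 4.2]
  ],
  "dr": [
    [0, 0, 0],
    [0, 0, 0],
    [0, 0, 0],
    [0, 0, 0],
    [0, 0, 0]
  ]
}}

```text
time: 25.48
eef_pos: [0.5284, -0.112, 0.2117]
tool_rot: [[0.014, 0.934, 0.357], [1.0, -0.012, -0.006], [-0.002, 0.357, -0.934]]
force: [-4.9, -0.4, 4.3]
finger_gap: 0.0002
```

```bash
python3 lk2.py 24
```

```text
25.4833 [ 0.5284 -0.112   0.2117] F [-4.95 -0.36  4.32] Ft [-0.44 -3.08 -5.8 ]
[ 0.55  0.35 -0.45  2.16  0.33  0.32 -0.16] toolz [ 0.357 -0.006 -0.934]
tip: axial 0.083 lat toolxy [ 0.0008 -0.0036]
offset [-0.8, -0.7, -7.9] dr [-32.37, 0.04, 0.11]
```

View pics/c24.png

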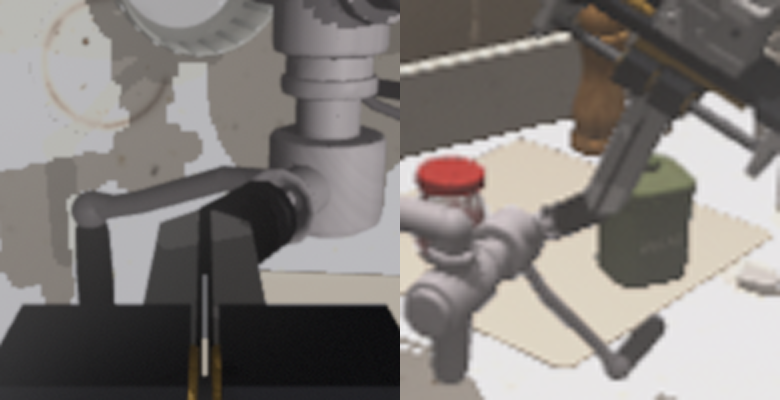

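Emit:
{"api": "arm_command", "payload": {
  "fingers": [0, 0, 0, 0, 0, 0],
  "offset": [
    [0, 0.8, 1.3],
    [0, 1.6, 2.5],
    [0, 2.4, 3.8],
    [0, 3.2, 5.0],
    [0, 3.2, 5.0],
    [0, 3.2, 5.0]
  ],
  "dr": [
    [0, 0, 0],
    [0, 0, 0],
    [0, 0, 0],
    [0, 0, 0],
    [0, 0, 0],
    [0, 0, 0]
  ]
}}

```text
time: 26.08
eef_pos: [0.5334, -0.1121, 0.2083]
tool_rot: [[0.014, 0.934, 0.357], [1.0, -0.012, -0.006], [-0.002, 0.358, -0.934]]
force: [-4.4, 0.3, 3.7]
finger_gap: 0.0005
```

```bash
python3 lk2.py 25
```

```text
26.0833 [ 0.5334 -0.1121  0.2083] F [-4.39  0.27  3.67] Ft [ 0.21 -2.79 -5.  ]
[ 0.53  0.36 -0.44  2.15  0.34  0.31 -0.17] toolz [ 0.357 -0.006 -0.934]
tip: axial 0.0769 lat toolxy [ 0.0008 -0.0033]
offset [-0.8, -4.2, -12.9] dr [-32.34, 0.03, 0.11]
```

View pics/c25.png

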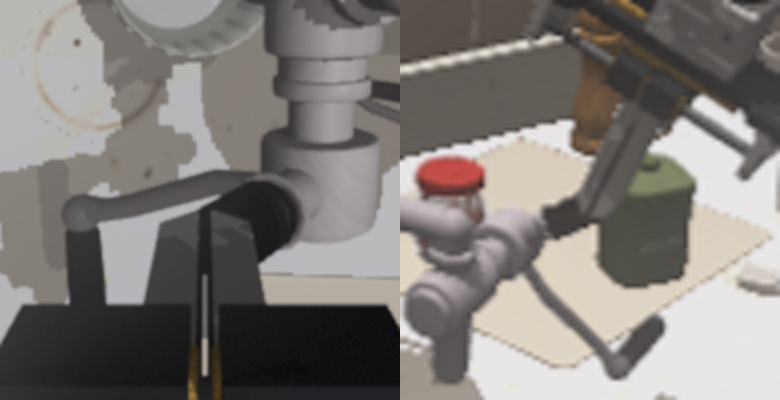

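Pin is moving in (about 6 mm at ~6 N). Continue.

Emit:
{"api": "arm_command", "payload": {
  "fingers": [0, 0, 0, 0, 0, 0],
  "offset": [
    [0, 0.8, 1.3],
    [0, 1.6, 2.5],
    [0, 2.1, 3.4],
    [0, 2.7, 4.2],
    [0, 2.7, 4.2],
    [0, 2.7, 4.2]
  ],
  "dr": [
    [0, 0, 0],
    [0, 0, 0],
    [0, 0, 0],
    [0, 0, 0],
    [0, 0, 0],
    [0, 0, 0]
  ]
}}

```text
time: 26.68
eef_pos: [0.5337, -0.1123, 0.204]
tool_rot: [[0.014, 0.936, 0.351], [1.0, -0.013, -0.007], [-0.002, 0.351, -0.936]]
force: [-13.3, 2.0, 11.1]
finger_gap: 0.0004
```

```bash
python3 lk2.py 26
```

```text
26.6833 [ 0.5337 -0.1123  0.204 ] F [-13.31   2.01  11.12] Ft [  1.8   -8.59 -15.1 ]
[ 0.52  0.37 -0.43  2.15  0.35  0.31 -0.18] toolz [ 0.351 -0.007 -0.936]
tip: axial 0.0741 lat toolxy [ 0.0007 -0.0065]
offset [-0.7, -3.1, -16.9] dr [-32.73, 0.08, 0.11]
```

View pics/c26.png

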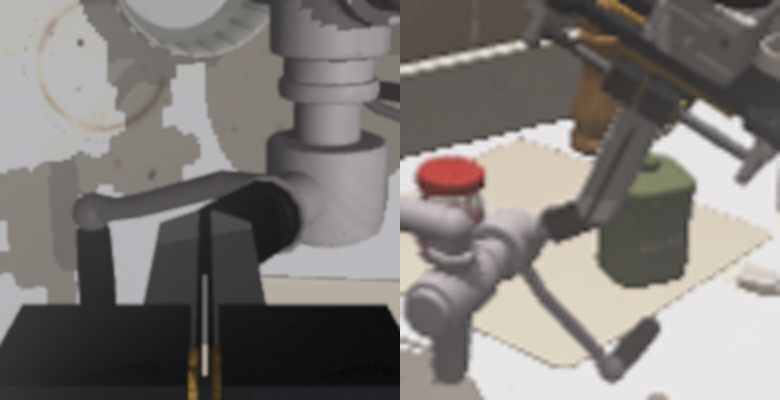

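Emit:
{"api": "arm_command", "payload": {
  "fingers": [0, 0, 0, 0, 0, 0, 0],
  "offset": [
    [0, -3, -5],
    [0, -10, -20],
    [0, -20, -50],
    [0, -25, -85],
    [0, -25, -110],
    [0, -25, -110],
    [0, -25, -110]
  ],
  "dr": [
    [0, 0, 0],
    [0, 0, 0],
    [0, 0, 0],
    [0, 0, 0],
    [0, 0, 0],
    [0, 0, 0],
    [0, 0, 0]
  ]
}}

```text
time: 27.37
eef_pos: [0.4769, -0.1122, 0.3011]
tool_rot: [[0.016, 0.931, 0.364], [1.0, -0.013, -0.009], [-0.003, 0.364, -0.932]]
force: [0.8, -0.8, -0.3]
finger_gap: 0.0008
```

```bash
python3 lk2.py 27; python3 - <<'E'
from h import *
im=cv2.imread("pics/side27.png"); b=cv2.resize(im[155:225,270:350],None,fx=7,fy=7,interpolation=cv2.INTER_CUBIC); cv2.imwrite("pics/d27.png",b)
E
```

```text
27.3667 [ 0.4769 -0.1122  0.3011] F [ 0.79 -0.82 -0.35] Ft [-0.8   0.62  0.62]
[ 0.84  0.14 -0.69  2.13  0.07  0.53  0.11] toolz [ 0.364 -0.009 -0.932]
tip: axial 0.1777 lat toolxy [-0.0001  0.0373]
offset [0.4, 14.8, 94.1] dr [-31.96, 0.18, 0.09]
```

View pics/d27.png

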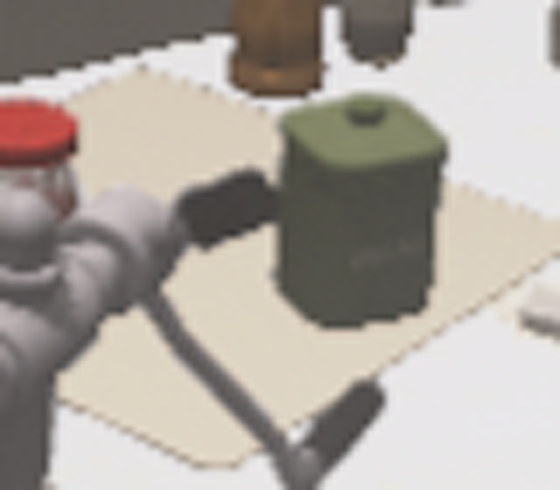

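View pics/wrist27.png

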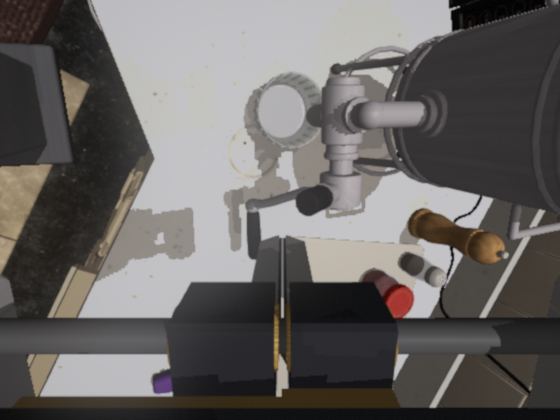

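```bash
python3 - <<'E'
from h import *
from fit import pts
W=np.load("P27.npy")
for th in (.9,.95,1.0,1.05,1.1):
    d=pts([.5974,-.1139,-.0152,th]); print(th,"side far",proj("side",d["far"]).round(1),"wrist far",proj(W,d["far"]).round(1),"grip",d["grip"].round(4))
E
```

```text
0.9 side far [324.4 209.8] wrist far [250.2 258.9] grip [ 0.5217 -0.1878  0.071 ]
0.95 side far [322.8 210.4] wrist far [252.9 257.4] grip [ 0.5265 -0.1878  0.0674]
1.0 side far [321.1 210.9] wrist far [255.7 255.9] grip [ 0.5314 -0.1879  0.064 ]
1.05 side far [319.5 211.4] wrist far [258.7 254.5] grip [ 0.5366 -0.188   0.0609]
1.1 side far [317.8 211.7] wrist far [261.7 253.2] grip [ 0.5418 -0.1881  0.0581]
```

```bash
python3 - <<'E'
from h import *
go([.5265,-.197,.26],Rt(0,-.015))
E
```

```text
offset [-84.7, 34.4, 55.1] dr [21.08, 0.06, 0.06]
```

Emit:
{"api": "arm_command", "payload": {
  "fingers": [0.5, 0.5, 0.5, 0.5, 0.5, 0.5, 0.5, 0.5, 0.5, 0.5],
  "offset": [
    [-35, 0, 0],
    [-70, 10, 10],
    [-84.7, 20, 30],
    [-84.7, 34.4, 55],
    [-84.7, 34.4, 55],
    [-84.7, 34.4, 55],
    [-84.7, 34.4, 55],
    [-84.7, 34.4, 55],
    [-84.7, 34.4, 55],
    [-84.7, 34.4, 55]
  ],
  "dr": [
    [6, 0, 0],
    [12, 0, 0],
    [18, 0, 0],
    [21, 0, 0],
    [21, 0, 0],
    [21, 0, 0],
    [21, 0, 0],
    [21, 0, 0],
    [21, 0, 0],
    [21, 0, 0]
  ]
}}

```text
time: 28.3
eef_pos: [0.5258, -0.197, 0.2621]
tool_rot: [[0.014, 1.0, 0.003], [1.0, -0.014, -0.003], [-0.003, 0.003, -1.0]]
force: [-0.1, 0.8, 0.1]
finger_gap: 0.0468
```

```bash
python3 - <<'E'
from h import *
from fit import pts
s=r.read_state(); print(s["time"],s["eef_pos"].round(4),s["qd"].round(2),s["q"].round(2))
W=P("wrist"); im=r.capture("wrist")[:,:,::-1]; cv2.imwrite("pics/wrist28.png",im)
for th in (.9,.95,1.0,1.05):
    d=pts([.5974,-.1139,-.0152,th]); print(th,proj(W,d["far"]).round(1),proj(W,d["near"]).round(1))
go([.5265,-.197,.048],Rt(0,-.015))
E
```

```text
28.3 [ 0.5258 -0.197   0.2621] [ 0.    0.   -0.   -0.01 -0.    0.   -0.  ] [ 0.68  0.48 -0.56  1.69  0.29  1.05  0.01]
0.9 [276.7 204.9] [276.5 148.1]
0.95 [280.9 204.1] [280.9 147.8]
1.0 [285.2 203.4] [285.4 147.5]
1.05 [289.6 202.7] [290.  147.3]
offset [0.7, -0.1, 214.0] dr [0.18, 0.18, 0.04]
```

View pics/wrist28.png

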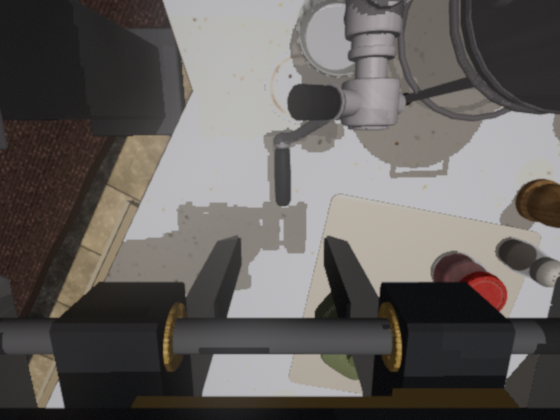

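Emit:
{"api": "arm_command", "payload": {
  "fingers": [0.5, 0.5, 0.5, 0.5, 0.5, 0.5, 0.5, 0.5, 0.5, 0.1, 0.1, 0.1, 0.1, 0.1, 0.1, 0.1],
  "offset": [
    [0, 0, 35],
    [0, 0, 75],
    [0, 0, 115],
    [0, 0, 155],
    [0, 0, 185],
    [0, 0, 203],
    [0, 0, 213],
    [0, 0, 213],
    [0, 0, 213],
    [0, 0, 213],
    [0, 0, 213],
    [0, 0, 213],
    [0, 0, 213],
    [0, 0, 213],
    [0, 0, 213],
    [0, 0, 213]
  ],
  "dr": [
    [0, 0, 0],
    [0, 0, 0],
    [0, 0, 0],
    [0, 0, 0],
    [0, 0, 0],
    [0, 0, 0],
    [0, 0, 0],
    [0, 0, 0],
    [0, 0, 0],
    [0, 0, 0],
    [0, 0, 0],
    [0, 0, 0],
    [0, 0, 0],
    [0, 0, 0],
    [0, 0, 0],
    [0, 0, 0]
  ],
  "grip_force": 35
}}

```text
time: 29.68
eef_pos: [0.5271, -0.197, 0.048]
tool_rot: [[0.014, 1.0, 0.002], [1.0, -0.014, -0.002], [-0.002, 0.002, -1.0]]
force: [-0.9, -0.1, 2.3]
finger_gap: 0.0171
```

```bash
python3 - <<'E'
from h import *
s=r.read_state(); print(s["time"],s["eef_pos"].round(4),s["finger_gap"],s["force"].round(2))
C=np.array([.596,.165]); g=np.array([s["eef_pos"][0],s["eef_pos"][2]+.0188])
th0=np.arctan2(C[1]-g[1],C[0]-g[0]); print(th0,np.hypot(*(C-g)))
th0=.96
for th in np.arange(.96,-.1,-.06): print(round(th,2),"y",round(120*(np.cos(th0)-np.cos(th)),1),"z",round(120*(np.sin(th)-np.sin(th0)),1))
E
```

```text
29.6833 [ 0.5271 -0.197   0.048 ] 0.017124265065765143 [-0.87 -0.14  2.34]
0.9585449911746186 0.11996979377610535
0.96 y 0.0 z 0.0
0.9 y -5.8 z -4.3
0.84 y -11.3 z -8.9
0.78 y -16.5 z -13.9
0.72 y -21.4 z -19.2
0.66 y -26.0 z -24.7
0.6 y -30.2 z -30.5
0.54 y -34.1 z -36.6
0.48 y -37.6 z -42.9
0.42 y -40.7 z -49.4
0.36 y -43.5 z -56.0
0.3 y -45.8 z -62.8
0.24 y -47.7 z -69.8
0.18 y -49.2 z -76.8
0.12 y -50.3 z -83.9
0.06 y -51.0 z -91.1
-0.0 y -51.2 z -98.3
-0.06 y -51.0 z -105.5
```

Emit:
{"api": "arm_command", "payload": {
  "fingers": [0.1, 0.1, 0.1, 0.1, 0.1, 0.1, 0.1, 0.1, 0.1, 0.1, 0.1, 0.1, 0.1, 0.1, 0.1, 0.1, 0.1],
  "offset": [
    [0, -2.9, -2.1],
    [0, -5.8, -4.3],
    [0, -8.6, -6.6],
    [0, -11.3, -8.9],
    [0, -13.9, -11.4],
    [0, -16.5, -13.9],
    [0, -19.0, -16.5],
    [0, -21.4, -19.2],
    [0, -23.7, -21.9],
    [0, -26.0, -24.7],
    [0, -28.1, -27.6],
    [0, -30.2, -30.5],
    [0, -32.2, -33.5],
    [0, -34.1, -36.6],
    [0, -35.9, -39.7],
    [0, -37.6, -42.9],
    [0, -37.6, -42.9]
  ],
  "dr": [
    [0, 0, 0],
    [0, 0, 0],
    [0, 0, 0],
    [0, 0, 0],
    [0, 0, 0],
    [0, 0, 0],
    [0, 0, 0],
    [0, 0, 0],
    [0, 0, 0],
    [0, 0, 0],
    [0, 0, 0],
    [0, 0, 0],
    [0, 0, 0],
    [0, 0, 0],
    [0, 0, 0],
    [0, 0, 0],
    [0, 0, 0]
  ]
}}

```text
time: 31.1
eef_pos: [0.49, -0.197, 0.0902]
tool_rot: [[0.014, 1.0, 0.004], [1.0, -0.014, -0.002], [-0.001, 0.004, -1.0]]
force: [6.8, -3.6, -9.6]
finger_gap: 0.0167
```

```bash
cat > lk3.py <<'E'
from h import *
import sys
n=sys.argv[1]
s=r.read_state(); print(s["time"],s["eef_pos"].round(4),s["finger_gap"],s["force"].round(2),s["wrist_torque"].round(2))
C=np.array([.596,.165]); g=np.array([s["eef_pos"][0],s["eef_pos"][2]+.0188])
th=np.arctan2(C[1]-g[1],C[0]-g[0]); F=s["force"][[0,2]]
print("th",th,"R",np.hypot(*(C-g)),"radial out",F@[-np.cos(th),-np.sin(th)],"tangential(resist raise)",F@[np.sin(th),-np.cos(th)])
im=r.capture("side")[:,:,::-1]; cv2.imwrite(f"pics/side{n}.png",im); b=cv2.resize(im[125:235,250:370],None,fx=5,fy=5,interpolation=cv2.INTER_CUBIC)
cv2.imwrite(f"pics/c{n}.png",b)
E
python3 lk3.py 30
```

```text
31.1 [ 0.49   -0.197   0.0902] 0.016689333136037796 [ 6.79 -3.57 -9.59] [-0.77 -1.64 -0.03]
th 0.48564858800956023 R 0.11990604543831498 radial out -1.5297724393039072 tangential(resist raise) 11.652211059427685
```

View pics/c30.png

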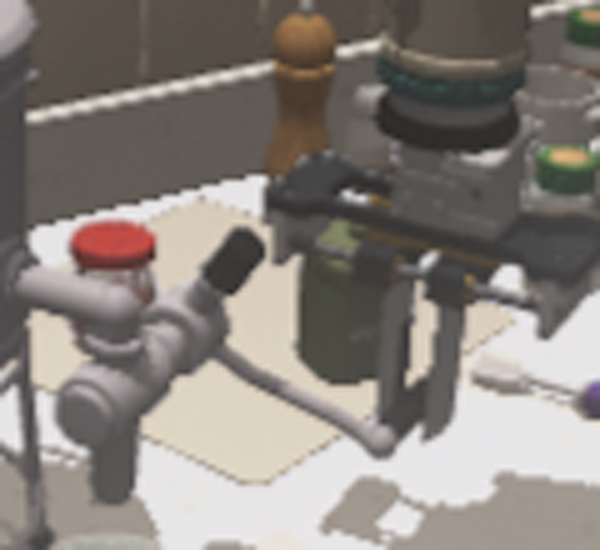

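Emit:
{"api": "arm_command", "payload": {
  "fingers": [0.1, 0.1, 0.1, 0.1, 0.1, 0.1, 0.1, 0.1, 0.1, 0.1, 0.1, 0.1, 0.1],
  "offset": [
    [0, -1.6, -3.2],
    [0, -3.1, -6.5],
    [0, -4.5, -9.8],
    [0, -5.9, -13.1],
    [0, -7.1, -16.5],
    [0, -8.2, -19.9],
    [0, -9.2, -23.4],
    [0, -10.1, -26.9],
    [0, -10.9, -30.4],
    [0, -11.6, -33.9],
    [0, -12.2, -37.4],
    [0, -12.7, -41],
    [0, -12.7, -41]
  ],
  "dr": [
    [0, 0, 0],
    [0, 0, 0],
    [0, 0, 0],
    [0, 0, 0],
    [0, 0, 0],
    [0, 0, 0],
    [0, 0, 0],
    [0, 0, 0],
    [0, 0, 0],
    [0, 0, 0],
    [0, 0, 0],
    [0, 0, 0],
    [0, 0, 0]
  ]
}}

```text
time: 32.23
eef_pos: [0.4768, -0.197, 0.131]
tool_rot: [[0.014, 1.0, 0.003], [1.0, -0.014, -0.002], [-0.002, 0.003, -1.0]]
force: [7.5, -4.1, -11.0]
finger_gap: 0.0176
```

```bash
python3 lk3.py 31
```

```text
32.2333 [ 0.4768 -0.197   0.131 ] 0.017550949860544448 [  7.52  -4.06 -10.99] [-0.93 -1.63  0.07]
th 0.12688648669467828 R 0.12012088762500826 radial out -6.065743316129649 tangential(resist raise) 11.849766164748157
```

Emit:
{"api": "arm_command", "payload": {
  "fingers": [0.1, 0.1, 0.1, 0.1, 0.1, 0.1, 0.1],
  "offset": [
    [0, 0.2, -2],
    [0, 0.2, -4],
    [0, 0.2, -6],
    [0, 0.1, -8],
    [0, 0, -10],
    [0, 0, -11],
    [0, 0, -11]
  ],
  "dr": [
    [0, 0, 0],
    [0, 0, 0],
    [0, 0, 0],
    [0, 0, 0],
    [0, 0, 0],
    [0, 0, 0],
    [0, 0, 0]
  ]
}}

```text
time: 32.87
eef_pos: [0.4759, -0.1969, 0.1413]
tool_rot: [[0.014, 1.0, 0.001], [1.0, -0.014, -0.001], [-0.001, 0.001, -1.0]]
force: [6.4, -4.8, -12.9]
finger_gap: 0.0171
```

```bash
python3 lk3.py 32
```

```text
32.8667 [ 0.4759 -0.1969  0.1413] 0.017054419840322813 [  6.36  -4.83 -12.87] [-1.03 -1.53  0.02]
th 0.040604301303138204 R 0.1201757938050832 radial out -5.833306208872179 tangential(resist raise) 13.113328093496671
```

Emit:
{"api": "arm_command", "payload": {
  "fingers": [0.1, 0.1, 0.1, 0.1],
  "offset": [
    [0, 0, -1.5],
    [0, 0, -3],
    [0, 0, -4],
    [0, 0, -4]
  ],
  "dr": [
    [0, 0, 0],
    [0, 0, 0],
    [0, 0, 0],
    [0, 0, 0]
  ]
}}

```text
time: 33.25
eef_pos: [0.4758, -0.1969, 0.1452]
tool_rot: [[0.014, 1.0, 0.001], [1.0, -0.014, -0.001], [-0.001, 0.001, -1.0]]
force: [6.5, -4.4, -12.6]
finger_gap: 0.0173
```

```bash
python3 lk3.py 33
```

```text
33.25 [ 0.4758 -0.1969  0.1452] 0.017344557377340995 [  6.53  -4.41 -12.58] [-0.99 -1.54  0.03]
th 0.008445835282859441 R 0.12021857931181494 radial out -6.422960076895087 tangential(resist raise) 12.631055507509165
```

View pics/c33.png

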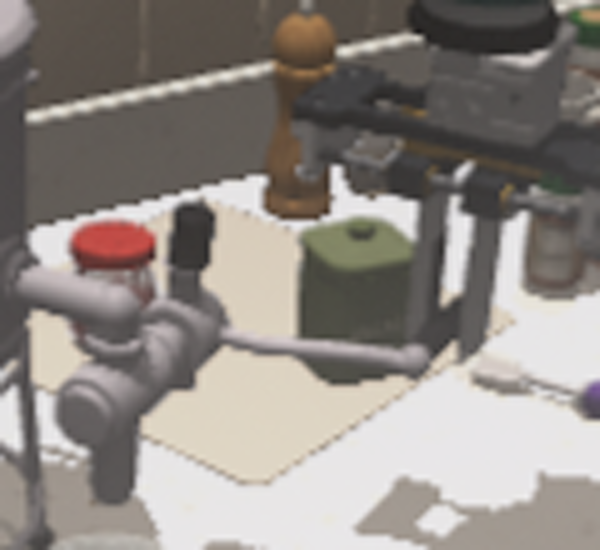

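Emit:
{"api": "arm_command", "payload": {
  "fingers": [0.1, 0.1, 0.1, 0.1],
  "offset": [
    [0, 0, -1.5],
    [0, 0, -3],
    [0, 0, -4.5],
    [0, 0, -4.5]
  ],
  "dr": [
    [0, 0, 0],
    [0, 0, 0],
    [0, 0, 0],
    [0, 0, 0]
  ]
}}

```text
time: 33.63
eef_pos: [0.4758, -0.1969, 0.1497]
tool_rot: [[0.014, 1.0, 0.001], [1.0, -0.014, -0.001], [-0.001, 0.001, -1.0]]
force: [6.7, -4.1, -13.4]
finger_gap: 0.0172
```

```bash
python3 lk3.py 34
```

```text
33.6333 [ 0.4758 -0.1969  0.1497] 0.01721565751644914 [  6.69  -4.09 -13.37] [-0.98 -1.63  0.08]
th -0.02912254804164687 R 0.12024120423129368 radial out -7.0736276703447105 tangential(resist raise) 13.165901612838345
```

Emit:
{"api": "arm_command", "payload": {
  "fingers": [0.1, 0.1, 0.1, 0.1],
  "offset": [
    [0, 0, -1.5],
    [0, 0, -3],
    [0, 0, -4.5],
    [0, 0, -4.5]
  ],
  "dr": [
    [0, 0, 0],
    [0, 0, 0],
    [0, 0, 0],
    [0, 0, 0]
  ]
}}

```text
time: 34.02
eef_pos: [0.476, -0.1969, 0.1542]
tool_rot: [[0.014, 1.0, 0.001], [1.0, -0.014, -0.001], [-0.001, 0.001, -1.0]]
force: [6.5, -5.2, -13.7]
finger_gap: 0.0168
```

```bash
python3 lk3.py 35
```

```text
34.0167 [ 0.476  -0.1969  0.1542] 0.01683079512784454 [  6.49  -5.2  -13.73] [-0.96 -1.68  0.03]
th -0.06661021092941369 R 0.12028191667325636 radial out -7.389165262012489 tangential(resist raise) 13.263938919651434
```

View pics/c35.png

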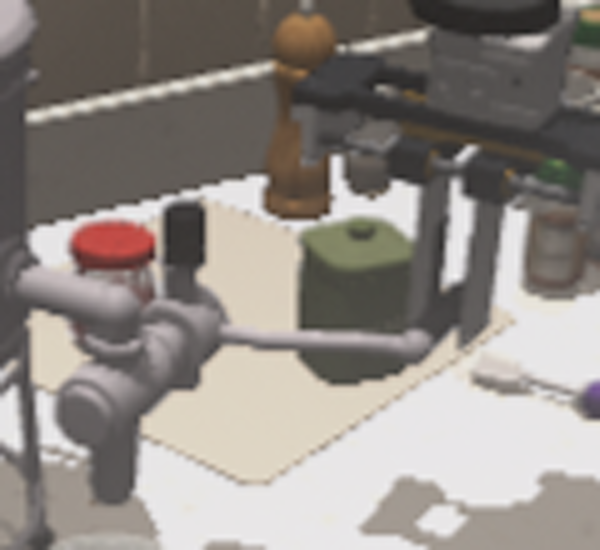

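Emit:
{"api": "arm_command", "payload": {
  "fingers": [0.1, 0.1, 0.1, 0.1],
  "offset": [
    [0, 0.2, -1.2],
    [0, 0.3, -2.4],
    [0, 0.4, -3.6],
    [0, 0.4, -3.6]
  ],
  "dr": [
    [0, 0, 0],
    [0, 0, 0],
    [0, 0, 0],
    [0, 0, 0]
  ]
}}

```text
time: 34.4
eef_pos: [0.4762, -0.1969, 0.1577]
tool_rot: [[0.014, 1.0, 0.001], [1.0, -0.014, -0.001], [-0.001, 0.001, -1.0]]
force: [6.7, -3.6, -13.8]
finger_gap: 0.0167
```

```bash
python3 lk3.py 36
```

```text
34.4 [ 0.4762 -0.1969  0.1577] 0.01667140665339279 [  6.74  -3.64 -13.83] [-1.   -1.69  0.01]
th -0.09563179159553048 R 0.1203148809772112 radial out -8.031747188979745 tangential(resist raise) 13.12094365780986
```

```bash
python3 - <<'E'
from h import *
from fit import pts
a=cv2.imread("pics/side36.png")
cv2.imwrite("pics/d36.png",cv2.resize(a[155:215,275:345],None,fx=9,fy=9,interpolation=cv2.INTER_CUBIC))
for th in (.05,0,-.05,-.1,-.15):
    d=pts([.5974,-.1139,-.0152,th]); R=d["near"]; print(th,"side near",proj("side",d["near"]).round(1),"mouth",proj("side",d["mouth"]).round(1), "headtop",proj("side",d["mouth"]+.031*(d["mouth"]-[.5974,-.1139,.165])/.042).round(1))
E
```

```text
0.05 side near [332.8 196.9] mouth [287.  176.3] headtop [287.9 165.8]
0 side near [333.1 195. ] mouth [286.3 176.1] headtop [286.7 165.5]
-0.05 side near [333.2 193. ] mouth [285.6 175.9] headtop [285.4 165.2]
-0.1 side near [333.3 191. ] mouth [284.9 175.8] headtop [284.2 165. ]
-0.15 side near [333.2 188.9] mouth [284.2 175.7] headtop [283.  164.8]
```

View pics/d36.png

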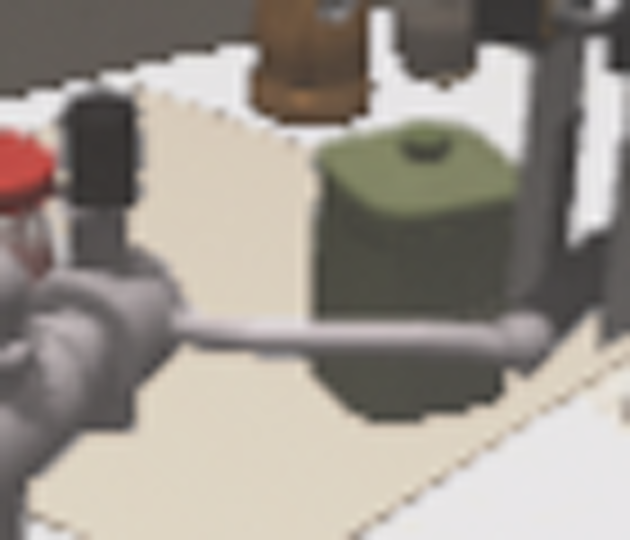

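Emit:
{"api": "arm_command", "payload": {
  "fingers": [0.1, 0.1, 0.1, 0.1],
  "offset": [
    [0, 0.2, -1.2],
    [0, 0.4, -2.4],
    [0, 0.6, -3.6],
    [0, 0.6, -3.6]
  ],
  "dr": [
    [0, 0, 0],
    [0, 0, 0],
    [0, 0, 0],
    [0, 0, 0]
  ]
}}

```text
time: 34.78
eef_pos: [0.4766, -0.1969, 0.1612]
tool_rot: [[0.014, 1.0, 0.0], [1.0, -0.014, -0.001], [-0.001, 0.001, -1.0]]
force: [7.1, -4.0, -14.3]
finger_gap: 0.0175
```

```bash
python3 lk3.py 37; python3 - <<'E'
from h import *
a=cv2.imread("pics/side37.png")
cv2.imwrite("pics/d37.png",cv2.resize(a[155:215,275:345],None,fx=9,fy=9,interpolation=cv2.INTER_CUBIC))
E
```

```text
34.7833 [ 0.4766 -0.1969  0.1612] 0.017526346113360798 [  7.14  -4.   -14.3 ] [-0.94 -1.6  -0.03]
th -0.12468673191525974 R 0.1203426437623397 radial out -8.861592306844846 tangential(resist raise) 13.300276693414668
```

View pics/d37.png

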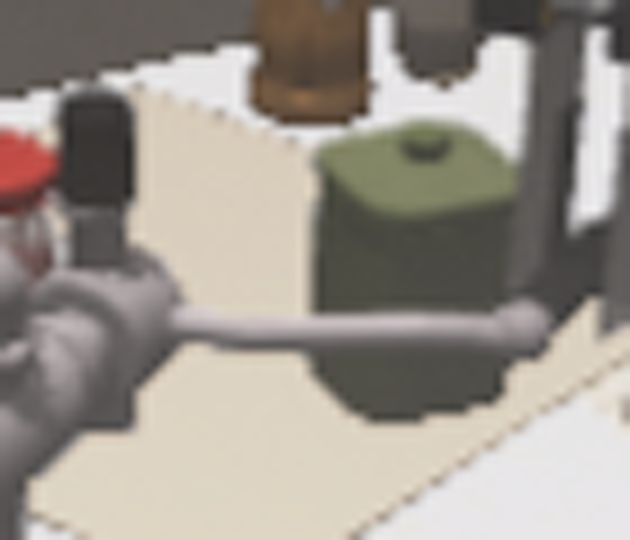

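Emit:
{"api": "arm_command", "payload": {
  "fingers": [0.1, 0.1, 0.1, 0.1, 0.1],
  "offset": [
    [0, 0.2, -1.2],
    [0, 0.4, -2.4],
    [0, 0.6, -3.6],
    [0, 0.8, -4.8],
    [0, 0.8, -4.8]
  ],
  "dr": [
    [0, 0, 0],
    [0, 0, 0],
    [0, 0, 0],
    [0, 0, 0],
    [0, 0, 0]
  ]
}}

```text
time: 35.25
eef_pos: [0.4773, -0.1968, 0.1659]
tool_rot: [[0.014, 1.0, 0.0], [1.0, -0.014, -0.001], [-0.001, 0.0, -1.0]]
force: [6.5, -3.5, -15.6]
finger_gap: 0.0171
```

```bash
python3 lk3.py 38; python3 - <<'E'
from h import *
a=cv2.imread("pics/side38.png")
cv2.imwrite("pics/d38.png",cv2.resize(a[155:215,275:345],None,fx=9,fy=9,interpolation=cv2.INTER_CUBIC))
E
```

```text
35.25 [ 0.4773 -0.1968  0.1659] 0.017089551764619862 [  6.5   -3.54 -15.58] [-0.98 -1.59  0.04]
th -0.16406005111763647 R 0.12035758312144437 radial out -8.953495403735937 tangential(resist raise) 14.311149685083757
```

View pics/d38.png

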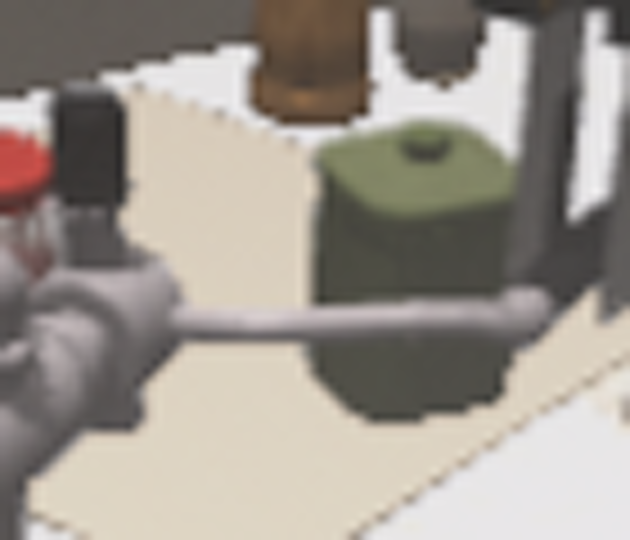

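Emit:
{"api": "arm_command", "payload": {
  "fingers": [0.1, 0.1, 0.1, 0.1],
  "offset": [
    [0, 0.3, -1.2],
    [0, 0.6, -2.4],
    [0, 0.8, -3.6],
    [0, 0.8, -3.6]
  ],
  "dr": [
    [0, 0, 0],
    [0, 0, 0],
    [0, 0, 0],
    [0, 0, 0]
  ]
}}

```text
time: 35.63
eef_pos: [0.4779, -0.1968, 0.1694]
tool_rot: [[0.014, 1.0, -0.0], [1.0, -0.014, -0.001], [-0.001, -0.0, -1.0]]
force: [6.0, -3.8, -14.4]
finger_gap: 0.0174
```

```bash
python3 lk3.py 39; python3 - <<'E'
from h import *
a=cv2.imread("pics/side39.png")
cv2.imwrite("pics/d39.png",cv2.resize(a[155:215,275:345],None,fx=9,fy=9,interpolation=cv2.INTER_CUBIC))
E
```

```text
35.6333 [ 0.4779 -0.1968  0.1694] 0.017446269849082867 [  6.    -3.82 -14.39] [-0.96 -1.58 -0.02]
th -0.19360830279515176 R 0.12036959887665359 radial out -8.654000805658985 tangential(resist raise) 12.962332672563099
```

View pics/d39.png

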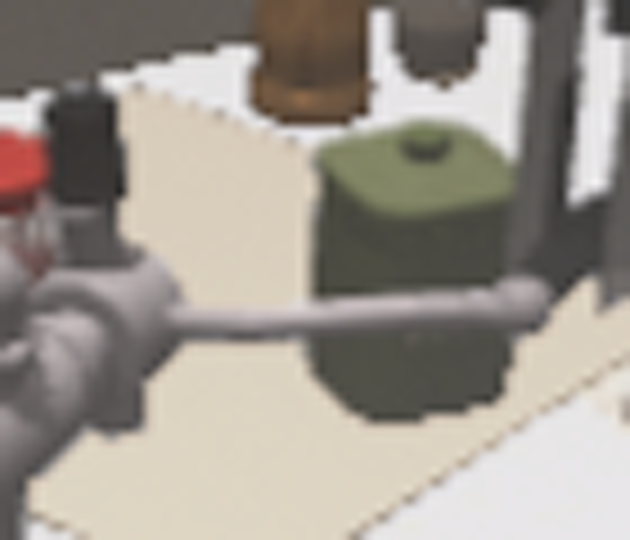

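Emit:
{"api": "arm_command", "payload": {
  "fingers": [0.1, 0.1, 0.1, 0.1],
  "offset": [
    [0, 0.3, -1.2],
    [0, 0.6, -2.4],
    [0, 0.8, -3.6],
    [0, 0.8, -3.6]
  ],
  "dr": [
    [0, 0, 0],
    [0, 0, 0],
    [0, 0, 0],
    [0, 0, 0]
  ]
}}

```text
time: 36.02
eef_pos: [0.4786, -0.1968, 0.1729]
tool_rot: [[0.014, 1.0, -0.0], [1.0, -0.014, -0.001], [-0.001, -0.0, -1.0]]
force: [7.0, -3.7, -15.5]
finger_gap: 0.0172
```

```bash
python3 lk3.py 40; python3 - <<'E'
from h import *
a=cv2.imread("pics/side40.png")
cv2.imwrite("pics/d40.png",cv2.resize(a[155:215,275:345],None,fx=9,fy=9,interpolation=cv2.INTER_CUBIC))
im=r.capture("wrist")[:,:,::-1]; cv2.imwrite("pics/wrist40.png",im)
E
```

```text
36.0167 [ 0.4786 -0.1968  0.1729] 0.017242343612932115 [  7.04  -3.7  -15.46] [-0.93 -1.62 -0.02]
th -0.22321159235123916 R 0.12043520437413541 radial out -10.288750549055681 tangential(resist raise) 13.519376200479034
```

View pics/d40.png

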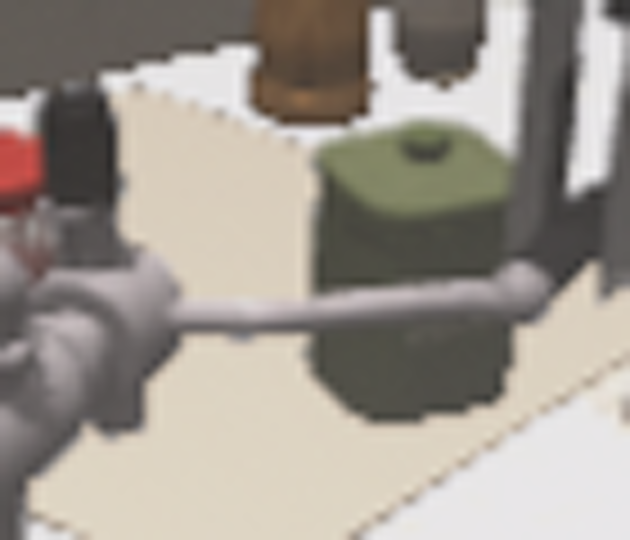

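View pics/wrist40.png

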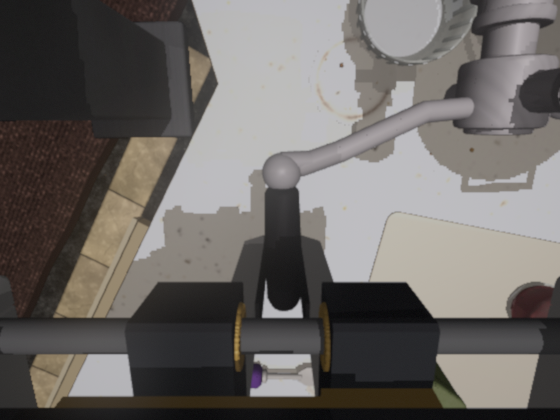

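```bash
python3 - <<'E'
from h import *
C=np.array([.5974,-.1139,.165]); Rz=Ro.from_euler('z',-.0152).as_matrix()
def kn(th,y): return C+Rz@np.array([-.12*np.cos(th),y,-.12*np.sin(th)])
for y in (-.03,-.035,-.04): print(y,proj("side",kn(.412,y)).round(1),"obs 328.1 210")
for th in (0,-.05,-.1,-.15,-.2,-.25): print(th,proj("side",kn(th,-.037)).round(1))
for n,uv in (("33",(415,360)),("35",(415,345))): print(n,uv[0]/5+250,uv[1]/5+125)
for n,uv in (("36",(525,335)),("37",(522,325)),("38",(525,312)),("39",(522,300)),("40",(522,292))): print(n,uv[0]/9+275,uv[1]/9+155)
E
```

```text
-0.03 [326.1 211.5] obs 328.1 210
-0.035 [326.8 210.7] obs 328.1 210
-0.04 [327.6 209.9] obs 328.1 210
0 [332.2 195.9]
-0.05 [332.3 193.9]
-0.1 [332.4 191.9]
-0.15 [332.3 189.8]
-0.2 [332.2 187.7]
-0.25 [331.9 185.6]
33 333.0 197.0
35 333.0 194.0
36 333.3333333333333 192.22222222222223
37 333.0 191.11111111111111
38 333.3333333333333 189.66666666666666
39 333.0 188.33333333333334
40 333.0 187.44444444444446
```

Emit:
{"api": "arm_command", "payload": {
  "fingers": [0.1, 0.1, 0.1, 0.1],
  "offset": [
    [0, 0.4, -1.2],
    [0, 0.8, -2.4],
    [0, 1.1, -3.6],
    [0, 1.1, -3.6]
  ],
  "dr": [
    [0, 0, 0],
    [0, 0, 0],
    [0, 0, 0],
    [0, 0, 0]
  ]
}}

```text
time: 36.45
eef_pos: [0.4794, -0.1968, 0.1763]
tool_rot: [[0.014, 1.0, -0.001], [1.0, -0.014, -0.001], [-0.001, -0.001, -1.0]]
force: [6.2, -2.9, -15.5]
finger_gap: 0.0174
```

```bash
python3 lk3.py 41; python3 - <<'E'
from h import *
a=cv2.imread("pics/side41.png")
cv2.imwrite("pics/d41.png",cv2.resize(a[155:215,275:345],None,fx=9,fy=9,interpolation=cv2.INTER_CUBIC))
E
```

```text
36.45 [ 0.4794 -0.1968  0.1763] 0.01742886383881257 [  6.16  -2.91 -15.54] [-0.96 -1.47  0.02]
th -0.2527992797581015 R 0.1204451718897856 radial out -9.849377718431832 tangential(resist raise) 13.500921375259086
```

View pics/d41.png

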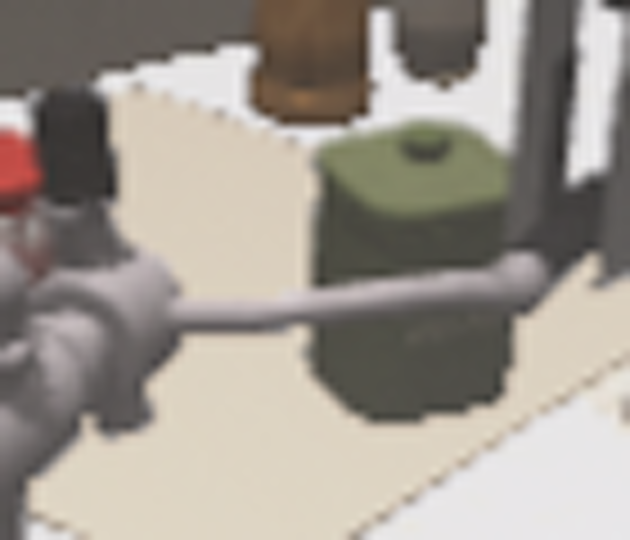

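```bash
python3 - <<'E'
from h import *
C=np.array([.5974,-.1139,.165]); Rz=Ro.from_euler('z',-.0152).as_matrix()
def ax(th):
    Z=Rz@np.array([-np.sin(th),0,np.cos(th)]); a=proj("side",C+.043*Z); b=proj("side",C+.072*Z); return b-a,a,b
for th in (.96,.48,.1,.05,0,-.05,-.1,-.15,-.2,-.25):
    d,a,b=ax(th); print(th,"angle",np.degrees(np.arctan2(d[0],-d[1])).round(1),a.round(1),b.round(1))
for n,box in (("27",(290,175,314,195)),("33",(280,160,296,182)),("35",(280,160,296,182)),("36",(280,160,296,182)),("38",(278,160,294,182)),("40",(278,160,294,182)),("41",(276,160,292,182))):
    try: im=cv2.imread(f"pics/side{n}.png")
    except: continue
    x0,y0,x1,y1=box; g=im[y0:y1,x0:x1]; m=(g.max(2)<75).astype(np.uint8)
    k,l,st,ce=cv2.connectedComponentsWithStats(m); j=1+np.argmax(st[1:,4]); ys,xs=np.where(l==j)
    c=np.cov(xs,ys); w,v=np.linalg.eigh(c); e=v[:,1]; e=e*np.sign(-e[1]) ; print(n,"angle",np.degrees(np.arctan2(e[0],-e[1])).round(1),"cent",xs.mean()+x0,ys.mean()+y0,st[j].tolist())
E
```

```text
0.96 angle 68.1 [297.7 185.2] [306.2 181.8]
0.48 angle 33.2 [292.8 179.2] [297.8 171.6]
0.1 angle 8.1 [287.7 176.2] [289.1 166.6]
0.05 angle 5.1 [287. 176.] [287.9 166.2]
0 angle 2.2 [286.3 175.8] [286.6 165.8]
-0.05 angle -0.7 [285.6 175.6] [285.4 165.5]
-0.1 angle -3.5 [284.8 175.5] [284.2 165.3]
-0.15 angle -6.2 [284.1 175.4] [283.  165.2]
-0.2 angle -8.8 [283.4 175.3] [281.9 165.1]
-0.25 angle -11.4 [282.7 175.3] [280.7 165. ]
27 angle 72.2 cent 302.4886363636364 184.38636363636363 [6, 5, 14, 10, 88]
33 angle 8.1 cent 287.83516483516485 172.16483516483515 [4, 6, 9, 13, 91]
35 angle 2.6 cent 286.4895833333333 171.88541666666666 [3, 6, 8, 13, 96]
36 angle -1.3 cent 285.95238095238096 171.66666666666666 [2, 6, 8, 13, 84]
38 angle -1.6 cent 284.53846153846155 171.45054945054946 [3, 6, 8, 12, 91]
40 angle -4.7 cent 283.4516129032258 171.50537634408602 [2, 5, 8, 13, 93]
41 angle -10.3 cent 282.85714285714283 171.07692307692307 [3, 5, 9, 13, 91]
```

Emit:
{"api": "arm_command", "payload": {
  "fingers": [0.1, 0.1, 0.1, 0.1, 0.1],
  "offset": [
    [0, 0.4, -1.2],
    [0, 0.8, -2.4],
    [0, 1.2, -3.6],
    [0, 1.2, -3.6],
    [0, 1.2, -3.6]
  ],
  "dr": [
    [0, 0, 0],
    [0, 0, 0],
    [0, 0, 0],
    [0, 0, 0],
    [0, 0, 0]
  ]
}}

```text
time: 36.92
eef_pos: [0.4803, -0.1968, 0.1798]
tool_rot: [[0.014, 1.0, -0.002], [1.0, -0.014, -0.001], [-0.001, -0.002, -1.0]]
force: [6.0, -3.9, -15.2]
finger_gap: 0.017
```

```bash
python3 lk3.py 42
```

```text
36.9167 [ 0.4803 -0.1968  0.1798] 0.01700929829239694 [  6.01  -3.86 -15.23] [-0.97 -1.43  0.05]
th -0.2825748450897937 R 0.12046906443067855 radial out -10.014914301107684 tangential(resist raise) 12.947552362390445
```

View pics/c42.png

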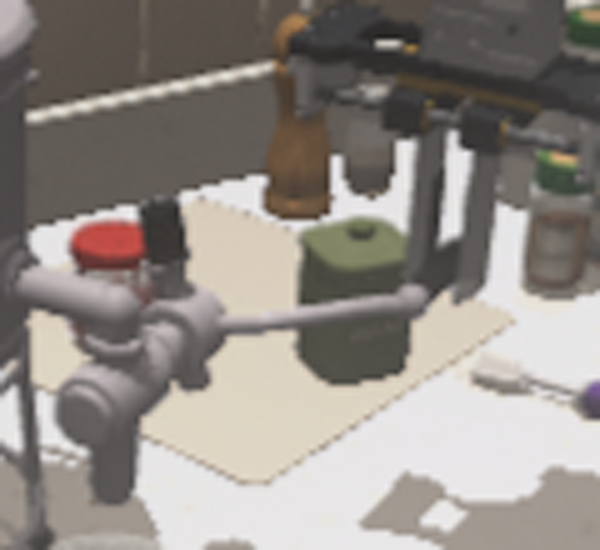

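Emit:
{"api": "arm_command", "payload": {
  "fingers": [0.1, 0.1, 0.1, 0.1, 0.1, 0.1, 0.1],
  "offset": [
    [0, 0.6, -1.2],
    [0, 1.1, -2.4],
    [0, 1.6, -3.6],
    [0, 2.0, -4.8],
    [0, 2.4, -6.0],
    [0, 2.4, -6.0],
    [0, 2.4, -6.0]
  ],
  "dr": [
    [0, 0, 0],
    [0, 0, 0],
    [0, 0, 0],
    [0, 0, 0],
    [0, 0, 0],
    [0, 0, 0],
    [0, 0, 0]
  ]
}}

```text
time: 37.55
eef_pos: [0.4811, -0.1966, 0.1839]
tool_rot: [[0.014, 1.0, -0.005], [1.0, -0.014, 0.001], [0.001, -0.005, -1.0]]
force: [8.0, -3.7, -28.0]
finger_gap: 0.0174
```

```bash
python3 lk3.py 43
```

```text
37.55 [ 0.4811 -0.1966  0.1839] 0.017408598814721395 [  7.95  -3.73 -27.99] [-1.09 -1.79  0.06]
th -0.31678184824718614 R 0.12087144931767857 radial out -16.277726744263237 tangential(resist raise) 24.124330980392116
```

View pics/c43.png

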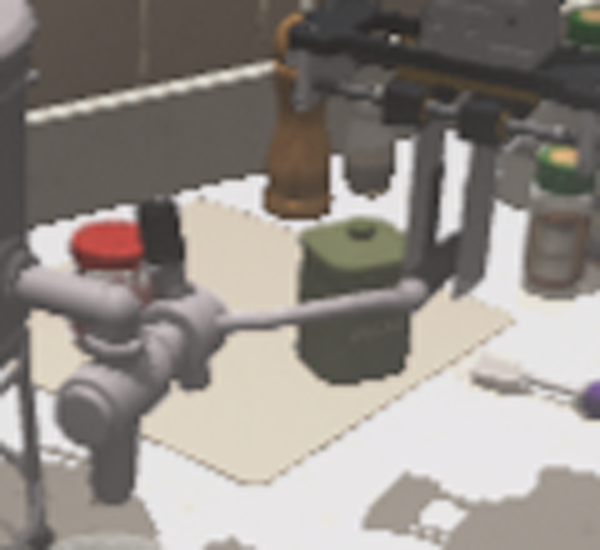

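Emit:
{"api": "arm_command", "payload": {
  "fingers": [0.1, 0.1, 0.3, 0.5, 0.5, 0.5, 0.5, 0.5, 0.5, 0.5, 0.5, 0.5, 0.5],
  "offset": [
    [0, 0.5, 1.0],
    [0, 0.8, 1.6],
    [0, 0.8, 1.6],
    [0, 0.8, 1.6],
    [0, 0.8, 1.6],
    [0, 0.8, 1.6],
    [0, 0.8, -10],
    [0, 0.8, -35],
    [0, 0.8, -70],
    [0, 0.8, -100],
    [0, 0.8, -120],
    [0, 0.8, -120],
    [0, 0.8, -120]
  ],
  "dr": [
    [0, 0, 0],
    [0, 0, 0],
    [0, 0, 0],
    [0, 0, 0],
    [0, 0, 0],
    [0, 0, 0],
    [0, 0, 0],
    [0, 0, 0],
    [0, 0, 0],
    [0, 0, 0],
    [0, 0, 0],
    [0, 0, 0],
    [0, 0, 0]
  ]
}}

```text
time: 38.68
eef_pos: [0.4854, -0.1959, 0.3091]
tool_rot: [[0.014, 1.0, 0.004], [1.0, -0.014, -0.003], [-0.003, 0.004, -1.0]]
force: [-0.0, -0.2, -0.2]
finger_gap: 0.0469
```

```bash
python3 lk3.py 44; python3 - <<'E'
from h import *
im=r.capture("wrist")[:,:,::-1]; cv2.imwrite("pics/wrist44.png",im)
a=cv2.imread("pics/side44.png")
cv2.imwrite("pics/d44.png",cv2.resize(a[150:215,265:345],None,fx=9,fy=9,interpolation=cv2.INTER_CUBIC))
E
```

```text
38.6833 [ 0.4854 -0.1959  0.3091] 0.0468970985311447 [-0.   -0.2  -0.22] [ 0.   -0.1  -0.04]
th -0.9742601028743866 R 0.19696184459081573 radial out -0.18337396761239566 tangential(resist raise) 0.12829500860183587
```

View pics/d44.png

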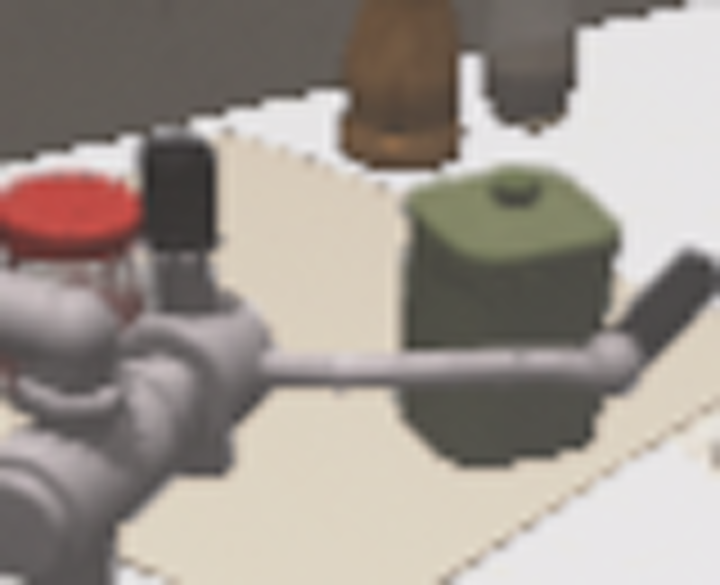

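View pics/wrist44.png

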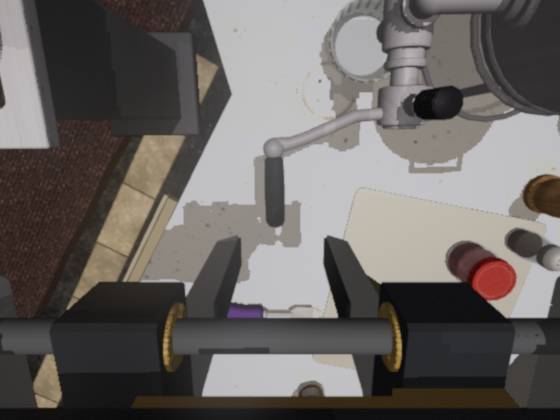

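View pics/side44.png

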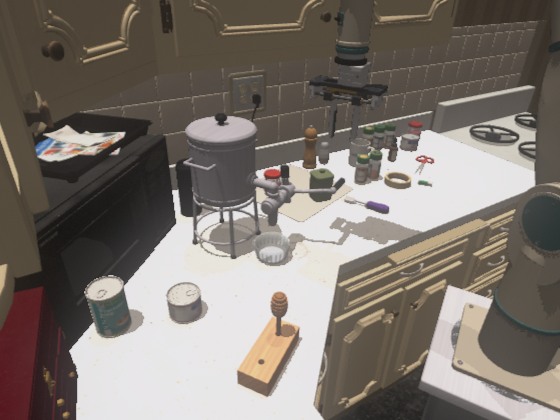

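```bash
python3 - <<'E'
from h import *
C=np.array([.5974,-.1139,.165]); Rz=Ro.from_euler('z',-.0152).as_matrix()
r.capture("side"); r.capture("wrist")
im=r.capture("side")[:,:,::-1]; cv2.imwrite("pics/side45.png",im)
W=P("wrist"); w=r.capture("wrist")[:,:,::-1]; cv2.imwrite("pics/wrist45.png",w)
for th in (-.05,-.1,-.15):
    Z=Rz@np.array([-np.sin(th),0,np.cos(th)])
    print(th,[(d,proj("side",C+Z*d).round(1).tolist(),proj(W,C+Z*d).round(1).tolist()) for d in (.042,.051,.073,.082)])
    g=C+Rz@np.array([-.12*np.cos(th),-.037,-.12*np.sin(th)]); print("knob",proj("side",g).round(1),proj(W,g).round(1))
cv2.imwrite("pics/e45.png",np.hstack([cv2.resize(im[155:195,270:310],None,fx=9,fy=9,interpolation=cv2.INTER_CUBIC),cv2.resize(w[70:150,370:450+20],None,fx=4.0,fy=4.5,interpolation=cv2.INTER_CUBIC)]))
E
```

```text
-0.05 [(0.042, [285.6, 175.9], [424.6, 105.0]), (0.051, [285.5, 172.9], [430.0, 104.6]), (0.073, [285.4, 165.2], [444.8, 103.3]), (0.082, [285.4, 162.0], [451.7, 102.8])]
knob [332.3 193.9] [272.6 147.9]
-0.1 [(0.042, [284.9, 175.8], [427.1, 105.0]), (0.051, [284.7, 172.7], [433.2, 104.6]), (0.073, [284.2, 165.0], [449.8, 103.4]), (0.082, [284.0, 161.8], [457.5, 102.8])]
knob [332.4 191.9] [272.9 148.5]
-0.15 [(0.042, [284.2, 175.7], [429.6, 105.0]), (0.051, [283.8, 172.6], [436.3, 104.6]), (0.073, [283.0, 164.8], [454.6, 103.4]), (0.082, [282.7, 161.6], [463.0, 102.9])]
knob [332.3 189.8] [273.6 149.1]
```

View pics/e45.png

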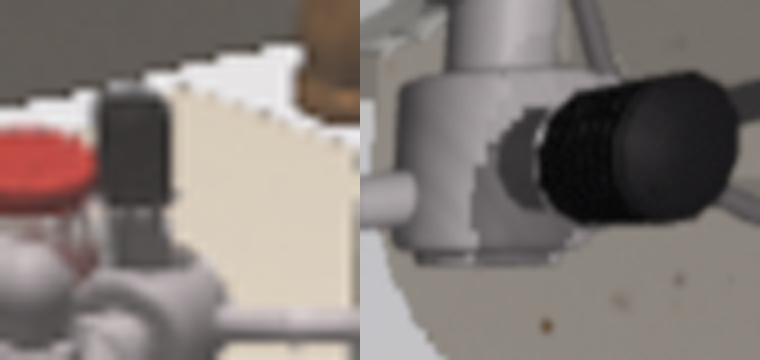

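```bash
python3 - <<'E'
from h import *
s=r.read_state(); print(s["time"],s["force"].round(2)); print(r.sign_off())
E
```

```text
38.9833 [-0.35 -0.3  -0.19]
the job is handed in; nothing more can be done
None
```

I put the pin in the socket, lowered the lever until it dropped, pushed it home and raised the lever to a firm stop. I handed the job in at 39 s, with the arm clear.

- **Insertion:** The pin went nose first into the socket with the lever at about 0.41 rad. I then lowered the lever slowly and the pin dropped at about 0.93 rad, seen in the side camera.
- **Pushing home:** I pushed the pin along the bore. It slid in at about 6 N, then stopped dead at about 17 N. The arm could not tilt far enough to line up with the bore, so I pushed with the tips of the shut fingers at an angle. This lowered the lever slightly, to about 0.96 rad.
- **Raising:** The lever went up against a steady 12–14 N, so the stem was turning with it. It came up against a hard stop at about 24 N.

**Last checks:**
- The pin's head sits where it should when the shoulder is on the socket's mouth, in both the side and wrist pictures.
- In the last side picture the dish, can, jar, canister, block and dipper look undisturbed by eye. I did not measure their positions again.

**What did not quite agree:** The stop came higher than level, with the lever at about −0.27 rad. On release it settled back to about −0.10 to −0.14 rad. I take this as give and play in the pinned joint with the stem at its stop, but I could not see the stem's own angle directly.

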